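# Fit and pin the sleeve on the bench dust outlet

## Task

Push the grey pipe sleeve fully home over the slanted spigot of the dust outlet, turned so that the hole in its ear lies over the hole in the outlet's sloping face. Then take the locking pin out of its wooden block and put it down through both holes until its collar rests on the ear. Let go of everything and leave the flat red bit box, the sanding block and the tape measure where they are.

Things in the scene. Friction and masses are not known exactly. Their poses are not given: they have to be found in the camera images.
- port: sloping face and steel spigot of the fixed grey dust outlet (147 deep, 152 wide, 137 high at the back). Origin: spigot's root centre on the face, 110 mm above the bench. z along the spigot, up and towards the robot, 30 degrees from vertical; x up the slope, away from the robot; y level. Face: x -108 to 62, y -65 to 65 mm. Spigot 39 mm diameter, 55 mm long, last 11 mm tapering to 31 mm.
- face_hole (a point): mouth of the 16 mm hole through the 12 mm sloping face, on the face 60 mm straight down the slope from the spigot's axis (-x of the port); axes as the port's; hollow space below the face
- sleeve_mid (a point): loose grey plastic pipe sleeve, upright on the bench: tube 50 mm outside, 42 inside, 80 tall, open both ends; flat ear 8 thick, 40 wide at its foot, reaching 80 from the tube's axis, two 20 mm high ribs. Point: tube's axis half-way up (40 above the foot). z up along the tube, ear along -x. Ear starts roughly towards the robot; fitted, axes agree with the port's.
- ear_hole (a point): centre of the 16 mm hole through the sleeve's ear: 60 mm from the tube's axis along the sleeve's -x, 4 mm above the foot; moves with the sleeve
- pin_mid (a point): loose round locking pin, 110 mm long, upright in its block. Point: its axis, 55 mm above the tip; z from tip to handle. From the tip: steel shank 11 mm diameter to 46 mm (first 10 tapered from 4), collar 28 diameter and 5 thick, neck 11 to 70, black handle 20 diameter from 70 to 110. Fully in, collar on the ear, the tip is 38 mm below the sloping face.
- pin_block: wooden block (fixed), 80 x 80 mm and 50 mm high, with a 14 mm hole, 48 mm deep, in the middle of its top, in which the pin stands with its collar on the block. Origin: centre of its underside.
- bit_box: bystander: small flat red box of bits, 58 x 100 x 30 mm. Origin: centre of its underside.
- sand_block: bystander: brown sanding block at the left of the outlet, 62 x 112 x 29 mm. Origin: centre of its underside.
- tape_measure: bystander: the yellow tape measure at the right of the outlet, 63 x 99 x 37 mm. Origin: centre of its underside.
Things that resemble listed ones, but are neither listed nor needed, are in the scene too. Of the things that look like the part that bears pin_mid, take the one that is nearest to the robot's base at the start. Leave any purple look-alike of the part that bears sleeve_mid alone.

How it is judged (in metres and radians):
On the way, in this order (a step that is already met when the one before it is completed fails the run):
1. the sleeve is fully home on the spigot with the hole in its ear over the hole in the face (z of sleeve_mid in the frame of port between 0.036 and 0.044 m and distance between ear_hole and face_hole below 0.01 m and angle between the z axis of sleeve_mid and the z axis of port, either way round below 0.1 rad), for 0.2 s.
2. the pin is down through both holes, its collar on the ear (z of pin_mid in the frame of port below 0.022 m and distance between pin_mid and face_hole below 0.024 m and angle between the z axis of pin_mid and the z axis of port, either way round below 0.2 rad), for 0.2 s.
At the end, for the whole second after the job is handed in: Sleeve on the spigot within 4 mm of fully home and 0.1 rad of its axis, ear_hole within 10 mm of face_hole (4 mm when perfect); pin in both holes, within 5 mm of fully down (collar on the ear) and 0.2 rad of the spigot's direction; both released and at rest (all of step 1 and all of step 2 and linear speed of each of sleeve, pin below 0.01 m/s); the robot touches nothing.
It fails at once if a bystander (bit box, sanding block or tape measure) is moved by more than 30 mm (distance of any of bit_box, sand_block, tape_measure from where it was at the start of the episode above 0.03 m).
It also fails if it takes over 61 s, if anything falls off the work surface, if the arm or the gripper's body presses on something with over 40 N, if the wrist force passes 120 N, or if a joint passes its speed limit or range.

## Robot

A 6-joint arm with a two-finger parallel gripper is mounted at the origin on a cart in front of the work surface, level with it; the furniture and walls round the work are solid. World frame = base frame: x ahead of the robot, y to its left, z up, the work surface at z = 0. Lengths are in mm, angles in rad, forces in N, time in s.
With the tool pointing down it reaches from about 350 to 925 mm from the base axis. Payload 6.4 kg.
Tool frame: the origin (TCP) lies between the finger pads; the fingertips stand 8 mm ahead of it and the grasp point (between the pads) lies 11 mm behind it; z points along the fingers, y is the line along which they close (so a half turn about z gives the same grasp; the last joint's range is limited). The gripper opens to 85 mm and grips with 20 to 120 N. Pads are 22 mm wide; open, the fingers measure 114 mm over their backs; the gripper's body (76 mm by 85 mm) begins 54 mm behind the grasp point. The pads swing forward as they close: fully open they stand 13 mm farther back than shut.
Start: joints at [0.976, 0.245, 1.558, -0, 1.339, -0.174], TCP at [265.518, 593.308, 214.89] pointing down, gripper open.
Joint ranges: [-3.13, 3.13], [-1.02, 2.26], [0.13, 2.54], [-0.95, 4.09], [0.21, 2.88], [-2.74, 2.74]. Speed limits (rad/s): [2.57, 2.57, 3.14, 3.14, 3.14, 3.14].

## Interface

Orientations are given as a unit quaternion [w, x, y, z].
In Python, from rig import ctrl gives the robot as it stands. The module is installed in compiled form; this text tells all that it offers.
- The arm moves only by the tool drive_tool, never from a script. Its argument "rows" is a list of rows, each a list of 5 numbers: the gripper command: -1 is shut, 1 is fully open, values between are in proportion, then the shift along the tool's x, y, z in units of 50 mm (1.0 is 50 mm), then the turn about the tool's z in rad. A call has 1 to 8 rows; each row shifts and turns the commanded pose from where the row before left it, along the tool's axes as they then stand; what a row does not reach is not made up. A row lasts 1/8 s, in which the tool goes at most 62.5 mm and 10.7 degrees, less where a joint would pass 70% of its speed; a pose out of reach is approached as far as the arm can. A call is refused whole if a number of a shift passes 1 or a number of a turn 0.188, either way. A call with a gripper value outside its range is refused whole. The fingers move at their own pace and stop on an object; "squeeze" is the grip in N (left out, the last holds). Time passes only in rows, so rows that do not move let the fingers close. It gives the time, the measured TCP pose, the force, the opening and the grip force at its end, in the units of the state.
- ctrl.observe(): the state, without advancing time (a new reading comes with each control period).
- ctrl.get_image(name): name is "scene" or "top"; returns (picture, depth): 420x560x3 uint8, red, green, blue; 420x560 float32, mm along the optical axis (not along the pixel's ray), 0 where there is no reading.
- ctrl.camera_info(name): a dict with "fx", "fy", "cx", "cy" (pixels), "R" (3x3) and "t" (3): a world point X has camera coordinates R X + t. Camera axes: x right, y down, z forward; pixel columns grow to the right and rows downward; lengths in mm; the calibration is good to about 2 mm. A picture is of the moment at which its call begins. camera_info takes no time and is no camera call.
- ctrl.close_job(): hands the job in; it is judged then, once.
The state is a dict: "time_s": time; "joint_pos": joint angles; "joint_vel": joint speeds; "joint_torque": joint torques, N m; "ee_pos": TCP position; "tcp_rot": TCP orientation; "contact_force": force on the tool from outside, world axes, zero at the start; "ft_torque": the same for the moment, N m; "gripper_width": finger opening in mm; "gripper_force": force on a finger pad.
Only numpy, scipy, OpenCV 4.12 (cv2) and the standard library are available. Lean on these libraries where they do the work, as an engineer would, in place of code of your own. Each camera call takes 0.05 s, during which the arm holds its last target. There are 200 camera calls.

## Working session

There is one attempt and no reset: what is moved stays moved. The work goes in short steps, Python scripts to look and compute and a tool call to move; the robot and the scene stay as the last step left them, time stands still between calls to the robot, and variables do not carry over. Pictures are saved under pics/ and viewed, at most 10 in all, crops included, and the job is handed in when it is done.

Besides the shell and the picture viewer there is one more tool, called after "Request:" by a JSON object that holds its "op" and its "data", one argument or row to a line. drive_tool: Moves the arm, as the interface text tells. Its arguments: {"type":"object","properties":{"rows":{"type":"array"},"squeeze":{"type":"number"}},"required":["rows"]}

```bash
mkdir -p pics; cat > h.py <<'E'
import numpy as np,cv2
from rig import ctrl
def grab(n,save=None):
    im,d=ctrl.get_image(n)
    if save: cv2.imwrite(f'pics/{save}.png',cv2.cvtColor(im,cv2.COLOR_RGB2BGR))
    c=ctrl.camera_info(n);R=np.array(c['R']);t=np.array(c['t'])
    v,u=np.mgrid[:420,:560]
    P=np.stack([(u-c['cx'])/c['fx']*d,(v-c['cy'])/c['fy']*d,d],-1)
    W=(P-t)@R   # R^T(P-t)
    W[d==0]=np.nan
    return im,d,W
E
python3 - <<'E'
from h import *
for n in('scene','top'):
    im,d,W=grab(n,n+'0'); np.savez(f'{n}0.npz',im=im,d=d,W=W)
    c=ctrl.camera_info(n);print(n,-np.array(c['R']).T@c['t'],c['fx'],(d>0).mean(),np.round(c['R'],2).tolist())
print(ctrl.observe())
a=[cv2.imread(f'pics/{n}0.png') for n in('scene','top')]
E
```

```text
scene [1279.16289087  182.56977653 1019.65921331] 438.86138946004934 0.995969387755102 [[-0.23, 0.97, 0.01], [0.75, 0.19, -0.63], [-0.62, -0.14, -0.77]]
top [-222.48549165 -241.84553235 1497.90178002] 506.62916434774866 0.9823554421768708 [[0.3, -0.96, 0.01], [-0.82, -0.26, -0.51], [0.49, 0.14, -0.86]]
{'time_s': 0.1, 'joint_pos': array([ 9.75918164e-01,  2.45759360e-01,  1.55888788e+00, -1.66856488e-05,
        1.33869144e+00, -1.74110729e-01]), 'joint_vel': array([-0.00207335, -0.00301629, -0.00133747,  0.00170948,  0.00157114,
        0.00047303]), 'joint_torque': array([-2.65660301e-04, -4.30668354e+01, -3.27129149e+01, -8.13602787e-05,
        2.78029431e-03,  4.22997104e-06]), 'ee_pos': array([265.20551844, 592.85976625, 213.88313746]), 'tcp_rot': array([-3.19934182e-04,  2.08833208e-01,  9.77950883e-01, -8.12317559e-04]), 'contact_force': array([ 0.03800697, -1.11294871,  0.04630333]), 'ft_torque': array([-0.0041511 , -0.01504733, -0.01877219]), 'gripper_force': 0.0, 'gripper_width': 85.57920906833655}
```

View pics/scene0.png

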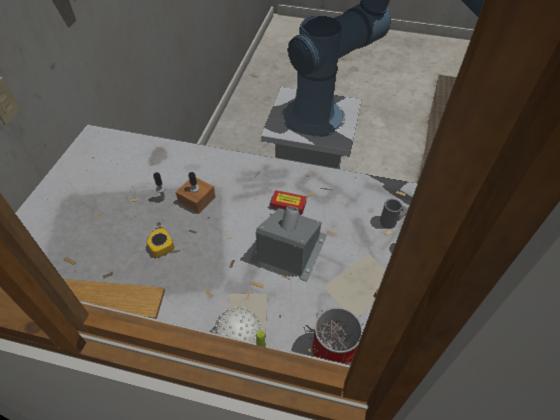

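View pics/top0.png

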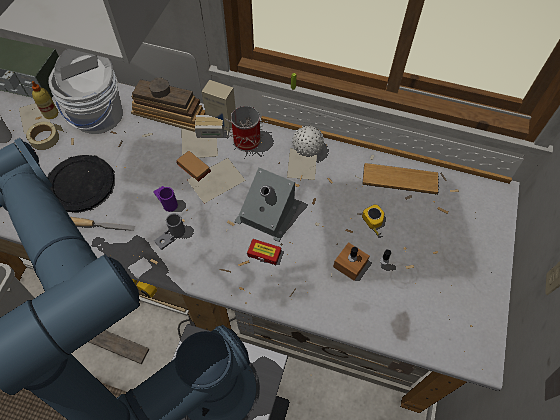

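The scene view shows the outlet at (290,240), the pin block at (195,193), a second pin at (158,185), and the sleeve at (392,212). The top view shows the spigot at (266,190), sleeve at (174,228) with its ear to the lower left, a purple look-alike at (166,198), the block pin at (353,255) and a loose pin at (386,258).

```bash
python3 - <<'E'
from h import *
z=np.load('top0.npz');im,W=z['im'],z['W']
def reg(r0,r1,c0,c1,zl,zh,w=W):
    p=w[r0:r1,c0:c1].reshape(-1,3); return p[(p[:,2]>zl)&(p[:,2]<zh)]
bench=reg(270,300,230,320,-30,30);print('bench z',np.median(bench[:,2]))
# port
p=reg(160,240,235,305,20,230)
n0=np.array([-.5,0,.866])
best=None;rng=np.random.default_rng(0)
for _ in range(500):
    q=p[rng.choice(len(p),3,False)];n=np.cross(q[1]-q[0],q[2]-q[0]);
    if np.linalg.norm(n)<500: continue
    n/=np.linalg.norm(n);n*=np.sign(n[2])
    if not .8<n[2]<.92: continue
    k=abs((p-q[0])@n)<1.5
    if best is None or k.sum()>best.sum(): best=k
f=p[best];c=f.mean(0);n=np.linalg.svd(f-c)[2][2];n*=np.sign(n[2]);print('face',best.sum(),c,n,np.degrees(np.arccos(n[2])),'yaw',np.arctan2(-n[1],-n[0]))
h=(p-c)@n
s=p[(h>15)&(h<70)];print('spigot pts',len(s),h.max())
# face extents
zax=n; y=np.cross([0,0,1],-np.array([n[0],n[1],0]));y/=np.linalg.norm(y);x=np.cross(y,zax)
print('x',x,'y',y)
top=p[h>48];
for nm,a in(('f',f),('s',s),('top',top)):
    print(nm,[ (np.percentile((a-c)@e,[1,50,99])).round(1) for e in(x,y,zax)])
# minimum-area rect in face
r=cv2.minAreaRect(np.stack([(f-c)@x,(f-c)@y],1).astype(np.float32));print(r)
print('spigot centre',s.mean(0))
for nm,b,zl,zh in(('sleeve',(210,248,160,186),60,95),('ear',(225,255,145,186),3,40),('block',(238,282,330,372),44,54),('pinA',(238,270,340,366),75,130),('pinB',(245,272,375,398),30,130)):
    q=reg(b[0],b[1],b[2],b[3],zl,zh);print(nm,len(q),q.mean(0).round(1) if len(q) else '',np.percentile(q,[2,98],axis=0).round(1).tolist())
    if nm in('block',):print(cv2.minAreaRect(q[:,:2].astype(np.float32)))
hsv=cv2.cvtColor(im,cv2.COLOR_RGB2HSV)
b=cv2.resize(np.hstack([im[200:260,140:200],im[160:240,230:310][:60,:60],im[235:295,325:385],im[235:295,360:420]]),None,fx=3.3,fy=3.3,interpolation=cv2.INTER_CUBIC)
cv2.imwrite('pics/c.png',b[...,::-1])
E
```

```text
bench z 0.2605693878585592
face 628 [583.872768    50.27266291  99.32250238] [-0.49439782  0.09597264  0.86392132] 30.24023827978158 yaw -0.19173563179161562
spigot pts 107 58.96721424904162
x [ 0.84808994 -0.16463145  0.50362679] y [ 0.19056301  0.98167497 -0.        ]
f [array([-84.4,  -1.6,  82. ]), array([-66.4,  -0.4,  63.9]), array([-1.5,  0. ,  1.4])]
s [array([ 4.4, 23.2, 40.6]), array([-20.8,  -9.7,  15.3]), array([17.3, 44.2, 57.7])]
top [array([ 5.6, 22.7, 38.7]), array([-20.8,  -7.1,  13.5]), array([48.1, 52.6, 58.4])]
((-27.918983459472656, -2.4511260986328125), (223.8396453857422, 131.51351928710938), 1.5306025743484497)
spigot centre [582.1893886   45.16256286 145.95014706]
sleeve 134 [428.2 309.3  74.1] [[404.1, 285.7, 61.1], [451.5, 332.3, 85.7]]
ear 458 [387.3 329.6   9.9] [[334.6, 265.0, 3.2], [435.5, 405.2, 34.6]]
block 460 [ 479.6 -265.2   49.5] [[440.4, -308.6, 44.4], [528.0, -221.8, 53.6]]
((484.04180908203125, -265.2210998535156), (80.39999389648438, 83.19710540771484), 70.15235900878906)
pinA 65 [ 480.8 -265.   102.7] [[474.5, -274.4, 77.7], [491.9, -255.7, 117.5]]
pinB 109 [ 503.1 -363.3   79.4] [[493.0, -375.7, 45.6], [515.1, -352.2, 112.7]]
```

View pics/c.png

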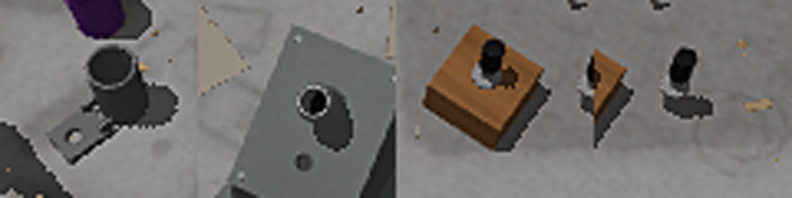

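The crop shows the sleeve's ear hole at top pixel ≈(162,241), the rim centre at (174,221), the face hole at (262,209), the spigot tip at (265,190), the pin in its block and a loose pin standing farther away.

```bash
cat >> h.py <<'E'
def ray(n,u,v,p0=(0,0,0),nn=(0,0,1)):
    c=ctrl.camera_info(n);R=np.array(c['R']);o=-R.T@np.array(c['t'])
    d=R.T@np.array([(u-c['cx'])/c['fx'],(v-c['cy'])/c['fy'],1]);nn=np.array(nn)
    return o+d*((np.array(p0)-o)@nn)/(d@nn)
E
python3 - <<'E'
from h import *
z=np.load('top0.npz');im,W=z['im'],z['W'];g=cv2.cvtColor(im,cv2.COLOR_RGB2GRAY)
def darkc(b,th):
    a=g[b[0]:b[1],b[2]:b[3]];m=(a<th).astype(np.uint8);n,l,s,c=cv2.connectedComponentsWithStats(m)
    return [(s[i,4],(c[i]+[b[2],b[0]]).round(1).tolist()) for i in range(1,n)]
print('fh',darkc((203,215,256,268),85)); print(g[203:216,256:269])
print('sp tip',darkc((184,196,259,272),60))
yaw=-0.19
n=np.array([-.5*np.cos(yaw),-.5*np.sin(yaw),.866]);c=np.array([583.87,50.27,99.32])
fh=ray('top',262,209,c,n);tip=ray('top',265.5,190,c+n*55,n);print('fh',fh,'tip',tip,'root',tip-55*n, 'sep',tip-55*n-fh)
e=ray('top',162.1,241.5,(0,0,8));s=ray('top',174,220.8,(0,0,80));print('ear',e,'slv',s,'d',np.linalg.norm((e-s)[:2]),'yaw of +x',np.arctan2(*(s-e)[1::-1]))
q=W[205:250,155:190].reshape(-1,3);q=q[(q[:,2]>77)&(q[:,2]<83)];print(len(q),cv2.minEnclosingCircle(q[:,:2].astype(np.float32)))
for nm,b in(('pinA',(240,262,346,362)),('pinA collar',(255,268,346,364))):
    q=W[b[0]:b[1],b[2]:b[3]].reshape(-1,3);zz=(105,125) if nm=='pinA' else (50,60)
    q=q[(q[:,2]>zz[0])&(q[:,2]<zz[1])];print(nm,len(q),q.mean(0),q[:,2].max())
z=np.load('scene0.npz');im2,W2=z['im'],z['W']
for b in((165,195,183,203),):
    q=W2[b[0]:b[1],b[2]:b[3]].reshape(-1,3);q=q[(q[:,2]>80)&(q[:,2]<130)];print('scene pinA',len(q),q.mean(0),q[:,2].max())
p=W2[225:275,250:330].reshape(-1,3)
p=W2[200:235,280:305].reshape(-1,3);print('scene spig',p[p[:,2]>140].mean(0))
q=W2[195:230,375:405].reshape(-1,3);q=q[(q[:,2]>70)&(q[:,2]<90)];print('scene sleeve',len(q),cv2.minEnclosingCircle(q[:,:2].astype(np.float32)))
E
```

```text
fh [(np.int32(1), [267.0, 203.0]), (np.int32(23), [261.6, 208.8])]
[[104 102 103 102 102 103 104 104 103 109 117  37  41]
 [103 103 102 102 103 104 104 104 104 104 105 111 117]
 [103 102 102 104 106 108 107 106 104 103 104 106 108]
 [102 102 102 108 113  85  86  98 105 105 105 103 104]
 [101 101 105  99  29  38  47  59  98 104 105 103 103]
 [101 102 105  80  34  63  60  56  79 107 106 104 103]
 [102 102 106  72  42  61  61  55  74 106 105 103 103]
 [102 102 106  99  29  59  58  54  87 104 103 102 101]
 [100 101 104 106  89  63  64  77 106 103 102 101 102]
 [ 99 100 102 103 104 106 106 104 103 102 101 101 101]
 [ 99 101 101 102 103 102 102 102 101 102 102 101 102]
 [ 99  99 101 102 101 100 100 102 102 102 101 100 103]
 [100 100 101 101 101 101 101 101 101 101 101 101 101]]
sp tip [(np.int32(70), [266.0, 191.1])]
fh [551.17375423  52.34963257  80.55521425] tip [576.82331748  47.31084157 159.15496034] root [603.82843395  42.11722195 111.52496034] sep [ 52.65467972 -10.23241062  30.9697461 ]
ear [375.51185388 339.90528281   8.        ] slv [425.6065365  305.96603606  80.        ] d 60.50908771700015 yaw of +x -0.5954665098013272
52 ((427.81976318359375, 310.5287780761719), 25.852962493896484)
pinA 37 [ 483.11130951 -264.92862608  112.18745245] 117.77939149304088
pinA collar 120 [ 475.34100056 -276.06973805   53.14025098] 59.726236901591044
scene pinA 85 [ 489.91269061 -264.9864666   100.73510714] 117.09049419075346
scene spig [590.50440897  48.29223636 152.01923494]
scene sleeve 119 ((431.4339294433594, 309.2175598144531), 27.029708862304688)
```

Request:
{"op": "drive_tool", "data": {
  "rows": [
    [1,-0.753,-0.556,0.2,0],
    [1,-0.753,-0.556,0.2,0],
    [1,-0.753,-0.556,0.2,0],
    [1,-0.753,-0.556,0.2,0],
    [1,-0.753,-0.556,0.2,0],
    [1,-0.753,-0.556,0.2,0],
    [1,-0.753,-0.556,0.2,0],
    [1,0,0,0,0.174]
  ],
  "squeeze": 30
}}

```text
time_s: 1.1
ee_pos: [427.0, 305.3, 143.5]
tcp_rot: [-0.001, 0.297, 0.955, -0.001]
contact_force: [0.3, 0.5, 0.1]
gripper_width: 85.4
gripper_force: 0.0
```

```bash
cat >> h.py <<'E'
from scipy.spatial.transform import Rotation as Ro
def go(target,yaw):
    "print the tool-axis shift (units of 50 mm) and turn to bring TCP to target with tool x at yaw"
    o=ctrl.observe();q=o['tcp_rot'];R=Ro.from_quat([*q[1:],q[0]]).as_matrix()
    s=R.T@(np.array(target)-o['ee_pos'])/50
    y0=np.arctan2(R[1,0],R[0,0]);t=-(yaw-y0+np.pi)%(2*np.pi)
    t=-((yaw-y0+np.pi)%(2*np.pi)-np.pi)
    print('t',round(o['time_s'],2),'tcp',o['ee_pos'].round(1),'shift',s.round(3),'n',abs(s).max().round(2),'turn',round(t,3),'yaw',round(y0,3),'tilt',R[:,2].round(3),'F',o['contact_force'].round(1),'w',round(o['gripper_width'],1),'gf',round(o['gripper_force'],1))
    return s,t
E
python3 - <<'E'
from h import *
go([426.5,307.5,49],2.547)
im,d,W=grab('top','a');cv2.imwrite('pics/a2.png',cv2.resize(im[170:270,110:230,::-1],None,fx=5,fy=5))
E
```

```text
t 1.1 tcp [427.  305.3 143.5] shift [0.032 0.034 1.891] n 1.89 turn -0.009 yaw 2.538 tilt [-0.002 -0.001 -1.   ] F [0.3 0.5 0.1] w 85.4 gf 0.0
```

View pics/a2.png

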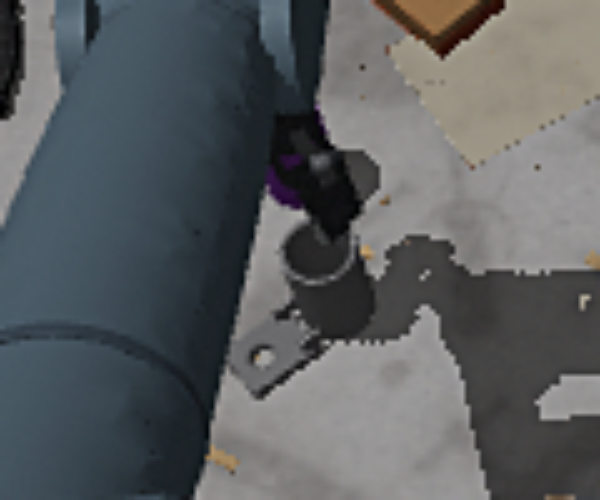

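The gripper stands above the sleeve (rim at crop (318,252)), with the fingers on its two sides as planned.

Request:
{"op": "drive_tool", "data": {
  "rows": [
    [1,0.03,0.03,0.6,0],
    [1,0,0,0.6,0],
    [1,0,0,0.6,0],
    [1,0,0,0.09,0],
    [-1,0,0,0,0],
    [-1,0,0,0,0],
    [-1,0,0,0,0],
    [-1,0,0,0,0]
  ],
  "squeeze": 30
}}

```text
time_s: 2.15
ee_pos: [427.3, 310.8, 52.3]
tcp_rot: [0.001, 0.293, 0.956, 0.001]
contact_force: [-2.0, -0.2, 6.5]
gripper_width: 49.1
gripper_force: 30.6
```

```bash
python3 - <<'E'
from h import *
go([426.5,307.5,49],2.547)
E
```

```text
t 2.15 tcp [427.3 310.8  52.3] shift [-0.023 -0.065  0.067] n 0.07 turn 0.0 yaw 2.547 tilt [ 0.003  0.001 -1.   ] F [-2.  -0.2  6.5] w 49.1 gf 30.6
```

Request:
{"op": "drive_tool", "data": {
  "rows": [
    [-1,0,0,-0.9,0],
    [-1,0,0,-0.9,0],
    [-1,0,0,-0.9,0],
    [-1,0,0,-0.8,0],
    [-1,-0.783,-0.379,0,0],
    [-1,-0.783,-0.379,0,0],
    [-1,-0.783,-0.379,0,0],
    [-1,-0.783,-0.379,0,0]
  ],
  "squeeze": 30
}}

```text
time_s: 3.15
ee_pos: [513.8, 158.3, 225.6]
tcp_rot: [0.0, 0.293, 0.956, 0.0]
contact_force: [-0.3, 0.1, -1.5]
gripper_width: 48.7
gripper_force: 31.9
```

Request:
{"op": "drive_tool", "data": {
  "rows": [
    [-1,-0.783,-0.379,0,0],
    [-1,-0.783,-0.379,0,0],
    [-1,-0.783,-0.379,0,0],
    [-1,0,0,0,-0.135],
    [-1,0,0,0,-0.135],
    [-1,0,0,0,-0.135],
    [-1,0,0,0,0]
  ]
}}

```text
time_s: 4.03
ee_pos: [578.7, 46.7, 225.4]
tcp_rot: [0.0, 0.095, 0.995, -0.0]
contact_force: [0.1, 0.4, -1.5]
gripper_width: 48.7
gripper_force: 31.9
```

```bash
python3 - <<'E'
from h import *
go([579.9,47.25,222],2.951)
im,d,W=grab('top');im2,d2,W2=grab('scene')
a=cv2.resize(im[130:240,210:320],(400,400),interpolation=2);b=cv2.resize(im2[160:270,240:350],(400,400),interpolation=2)
cv2.imwrite('pics/b.png',np.hstack([a,b])[...,::-1])
E
```

```text
t 4.03 tcp [578.7  46.7 225.4] shift [-0.022  0.016  0.069] n 0.07 turn -0.001 yaw 2.95 tilt [ 0. -0. -1.] F [ 0.1  0.4 -1.5] w 48.7 gf 31.9
```

View pics/b.png

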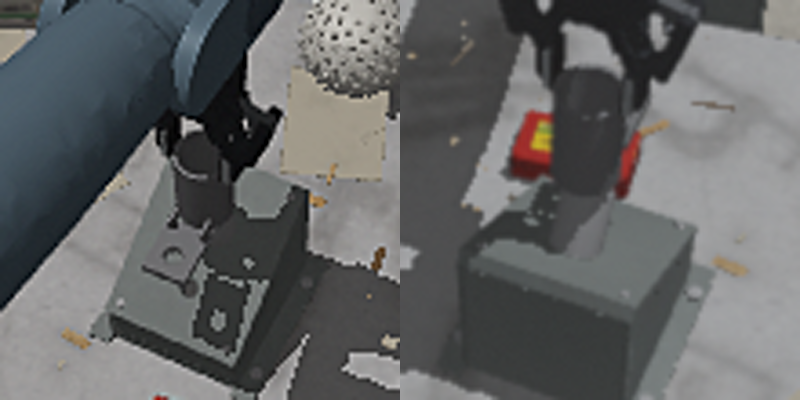

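The sleeve hangs upright above the spigot tip, ear towards the robot, with its ear hole at crop (174,253). Next I check its true offset from the fingers.

```bash
python3 - <<'E'
from h import *
e=ray('top',257.9,199.6,(0,0,181));print('ear hole',e)
o=ctrl.observe();p=o['ee_pos'][:2];d=e[:2]-p;y=2.95
print('along tool x',d@[np.cos(y),np.sin(y)],'tool y',d@[np.sin(y),-np.cos(y)])
im,d,W=grab('scene')
m=(W[...,2]>178)&(W[...,2]<215)&(np.hypot(W[...,0]-p[0],W[...,1]-p[1])<45)
q=W[m];print(len(q),q.mean(0))
# circle fit with r=25 on outer wall
from scipy.optimize import least_squares
f=lambda c:np.hypot(q[:,0]-c[0],q[:,1]-c[1])-25
r=least_squares(f,p,loss='soft_l1');print('tube axis',r.x,'rms',np.median(abs(r.fun)),'tcp',p)
# spigot below: points along
n=np.array([-.491,.0944,.866]);root=np.array([602,43,110])
h=(W-root)@n;ax=np.linalg.norm(W-root-h[...,None]*n,axis=2)
m=(h>8)&(h<42)&(ax<30);q=W[m];print(len(q))
x=np.array([.85,-.1635,.5]);y=np.cross(n,x)
a=(q-root)@x;b=(q-root)@y
r=least_squares(lambda c:np.hypot(a-c[0],b-c[1])-19.5,[0,0],loss='soft_l1');print('spigot axis off in port x,y',r.x,np.median(abs(r.fun)))
E
```

```text
ear hole [523.97986196  53.81997558 181.        ]
along tool x 55.079721669860895 tool y -3.4540383128891463
219 [597.68260587  49.86648888 196.7195798 ]
tube axis [582.60880724  45.62929891] rms 0.6150385869735366 tcp [578.70947318  46.72238618]
184
spigot axis off in port x,y [0.14707811 0.70331581] 0.9038737485205353
```

Request:
{"op": "drive_tool", "data": {
  "rows": [
    [-1,0.06,0.036,0,0],
    [-1,0,0,0.2,0],
    [-1,0,0,0.2,0],
    [-1,0,0,0,0]
  ],
  "squeeze": 25
}}

```text
time_s: 4.68
ee_pos: [575.3, 49.1, 203.6]
tcp_rot: [-0.002, 0.095, 0.995, -0.0]
contact_force: [0.2, -0.5, -1.7]
gripper_width: 48.9
gripper_force: 31.9
```

Request:
{"op": "drive_tool", "data": {
  "rows": [
    [-1,0.11,0,0.055,0],
    [-1,0.11,0,0.055,0],
    [-1,0.07,0,0.09,0],
    [-1,0.07,0,0.09,0]
  ]
}}

```text
time_s: 5.18
ee_pos: [558.6, 52.3, 191.0]
tcp_rot: [0.0, 0.095, 0.995, -0.0]
contact_force: [0.5, -0.1, -0.2]
gripper_width: 48.7
gripper_force: 32.3
```

```bash
cat >> h.py <<'E'
def tube():
    "fit sleeve tube axis from both views near the gripper"
    from scipy.optimize import least_squares
    o=ctrl.observe();p=o['ee_pos']+[0,0,11];out=[]
    im,d,W=grab('scene')
    Q=W.reshape(-1,3);Q=Q[np.isfinite(Q).all(1)]
    m=(np.linalg.norm(Q-p,axis=1)<75)&(Q[:,2]<p[2]-14)
    root=np.array([602.1,43.7,110]);n=np.array([-.491,.0944,.866])
    h=(Q-root)@n;ax=np.linalg.norm(Q-root-h[:,None]*n,axis=1);m&=(h>6)
    q=Q[m]
    U=np.array([.982,-.189,0])
    def f(c):
        dr=np.array([-np.sin(c[2])*.982,np.sin(c[2])*.189,np.cos(c[2])])
        a=p+[c[0],c[1],0];v=q-a;return np.linalg.norm(np.cross(v,dr),axis=1)-25
    r=least_squares(f,[3,0,.3],loss='soft_l1',f_scale=1.5)
    print('tube n',len(q),'off',r.x[:2].round(1),'tilt deg',np.degrees(r.x[2]).round(1),'med',np.median(abs(r.fun)).round(2))
E
python3 - <<'E'
from h import *
go([602,43,110],2.951);tube()
im,d,W=grab('top');im2,d2,W2=grab('scene')
a=cv2.resize(im[130:240,210:320],(400,400),interpolation=2);b=cv2.resize(im2[160:270,240:350],(400,400),interpolation=2)
cv2.imwrite('pics/c1.png',np.hstack([a,b])[...,::-1])
E
```

```text
t 5.17 tcp [558.6  52.3 191. ] shift [-0.886 -0.017  1.622] n 1.62 turn 0.001 yaw 2.952 tilt [ 0.001 -0.    -1.   ] F [ 0.5 -0.1 -0.2] w 48.7 gf 32.3
tube n 297 off [ 7.9 -1.7] tilt deg 14.6 med 0.89
```

View pics/c1.png

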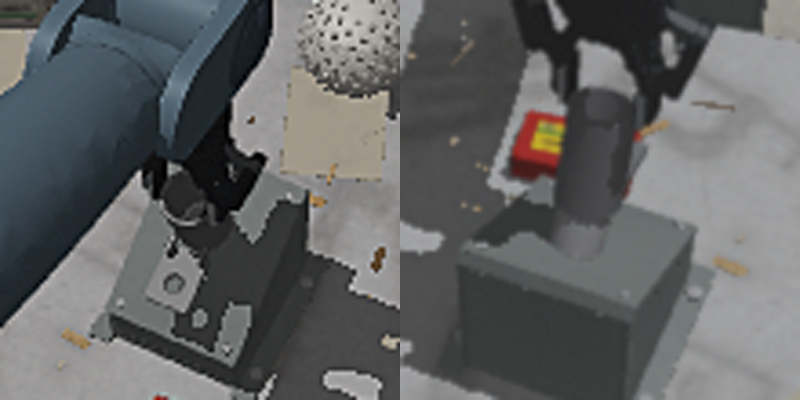

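The sleeve is on the spigot tip and tilting as intended (ear hole at crop (174,283), face hole at (199,317)). I'll continue with the tilt and then push down the axis.

Request:
{"op": "drive_tool", "data": {
  "rows": [
    [-1,0.06,0,0.115,0],
    [-1,0.06,0,0.115,0],
    [-1,-0.05,0,0.087,0],
    [-1,-0.05,0,0.087,0]
  ]
}}

```text
time_s: 5.82
ee_pos: [557.7, 52.6, 170.3]
tcp_rot: [-0.0, 0.095, 0.995, 0.0]
contact_force: [0.5, -1.5, 0.0]
gripper_width: 48.8
gripper_force: 32.4
```

```bash
python3 - <<'E'
from h import *
go([602,43,110],2.951);tube()
E
```

```text
t 5.83 tcp [557.7  52.6 170.3] shift [-0.906 -0.022  1.207] n 1.21 turn 0.001 yaw 2.952 tilt [-0.  0. -1.] F [ 0.5 -1.5  0. ] w 48.8 gf 32.4
tube n 262 off [ 8.4 -1.7] tilt deg 24.8 med 0.92
```

Request:
{"op": "drive_tool", "data": {
  "rows": [
    [-1,-0.06,0,0.1,0],
    [-1,-0.06,0,0.1,0],
    [-1,-0.06,0,0.1,0],
    [-1,-0.06,0,0.1,0],
    [-1,0,0,0,0]
  ]
}}

```text
time_s: 6.5
ee_pos: [566.6, 50.6, 152.2]
tcp_rot: [-0.005, 0.095, 0.996, -0.0]
contact_force: [-18.2, -1.0, 17.8]
gripper_width: 48.6
gripper_force: 37.9
```

```bash
python3 - <<'E'
from h import *
go([602,43,110],2.951);tube()
im,d,W=grab('top');im2,d2,W2=grab('scene')
a=cv2.resize(im[150:230,230:310],(400,400),interpolation=2);b=cv2.resize(im2[160:270,240:350],(400,400),interpolation=2)
cv2.imwrite('pics/d1.png',np.hstack([a,b])[...,::-1])
E
```

```text
t 6.5 tcp [566.6  50.6 152.2] shift [-0.732 -0.015  0.837] n 0.84 turn 0.001 yaw 2.952 tilt [-0.009  0.    -1.   ] F [-18.2  -1.   17.8] w 48.6 gf 37.9
tube n 191 off [ 5.8 -0.9] tilt deg 28.3 med 0.85
```

View pics/d1.png

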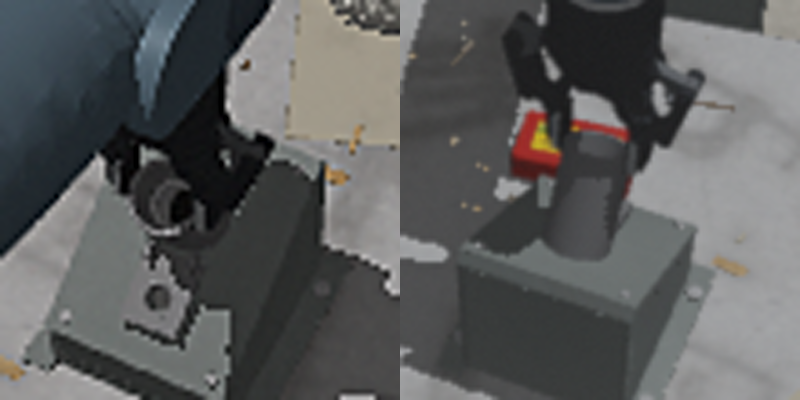

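The sleeve looks almost home, with the ear hole at crop (157,298) showing dark. I'll press once more and measure the ear's height above the face.

Request:
{"op": "drive_tool", "data": {
  "rows": [
    [-1,0,0,0.06,0],
    [-1,0,0,0.0,0]
  ]
}}

```text
time_s: 6.9
ee_pos: [566.1, 50.6, 150.2]
tcp_rot: [-0.005, 0.095, 0.996, -0.001]
contact_force: [-23.2, -1.2, 24.8]
gripper_width: 48.3
gripper_force: 39.6
```

```bash
cat >> h.py <<'E'
root=np.array([602.1,43.7,110.]);n=np.array([-.491,.0944,.866]);px=np.array([.85,-.1635,.5]);py=np.cross(n,px)
def ear(name='top'):
    im,d,W=grab(name)
    V=W-root;a,b,h=V@px,V@py,V@n
    g=(abs(b)<15)&(a<-40)&(a>-80)&(h>-4)&(h<30);r=np.hypot(a+60,b)>11
    f=(abs(b)>30)&(abs(b)<60)&(a<-20)&(a>-100)&(abs(h)<8)
    print('ear h by a:',[(k,np.round(np.median(h[g&r&(abs(a-k)<4)]),1)) for k in(-75,-65,-55,-46) if (g&r&(abs(a-k)<4)).any()],'face h',np.median(h[f]).round(2),f.sum())
    # hole centre: dark/deep pixels near
    P0=root+8*n
    v,u=np.mgrid[:420,:560];c=ctrl.camera_info(name);R=np.array(c['R']);o=-R.T@np.array(c['t'])
    D=np.stack([(u-c['cx'])/c['fx'],(v-c['cy'])/c['fy'],np.ones_like(u)],-1)@R
    X=o+D*(((P0-o)@n)/(D@n))[...,None];V=X-root;a,b=V@px,V@py
    gr=cv2.cvtColor(im,cv2.COLOR_RGB2GRAY);near=np.hypot(a+60,b)<16
    m=(near&(gr<75)).astype(np.uint8);N,l,s,_=cv2.connectedComponentsWithStats(m)
    for i in range(1,N):
        if s[i,4]>5:print('hole',s[i,4],a[l==i].mean().round(1),b[l==i].mean().round(1))
    return im
E
python3 - <<'E'
from h import *
go([602,43,110],2.951);tube();ear()
E
```

```text
t 6.9 tcp [566.1  50.6 150.2] shift [-0.743 -0.012  0.796] n 0.8 turn 0.001 yaw 2.952 tilt [-0.011 -0.    -1.   ] F [-23.2  -1.2  24.8] w 48.3 gf 39.6
tube n 183 off [ 6.4 -0.9] tilt deg 28.8 med 0.88
ear h by a: [(-75, np.float64(9.4)), (-65, np.float64(10.7)), (-55, np.float64(10.1)), (-46, np.float64(9.9))] face h -0.0 423
hole 18 -61.0 -0.9
```

Request:
{"op": "drive_tool", "data": {
  "rows": [
    [-1,0.06,0,0.03,0],
    [0.6,0,0,0,0],
    [1,0,0,0,0],
    [1,0,0,0,0],
    [1,0,0,-0.7,0],
    [1,0,0,-0.8,0],
    [1,0.5,0,0,0]
  ]
}}

```text
time_s: 7.88
ee_pos: [544.6, 55.2, 225.2]
tcp_rot: [0.004, 0.095, 0.995, 0.0]
contact_force: [-0.7, 0.1, 0.1]
gripper_width: 85.7
gripper_force: 0.0
```

```bash
python3 - <<'E'
from h import *
go([602,43,110],2.951);ear();go([483,-265.2,101],2.951)
im,d,W=grab('scene');Q=W.reshape(-1,3);Q=Q[np.isfinite(Q).all(1)]
h=(Q-root)@n;ax=np.hypot((Q-root)@px,(Q-root)@py);m=(ax<27)&(h>60)&(h<95);print('tube top h',np.percentile(h[m],[50,90,98]),m.sum())
E
```

```text
t 7.88 tcp [544.6  55.2 225.2] shift [-1.156 -0.024  2.312] n 2.31 turn 0.0 yaw 2.951 tilt [ 0.007 -0.001 -1.   ] F [-0.7  0.1  0.1] w 85.7 gf 0.0
ear h by a: [(-75, np.float64(8.5)), (-65, np.float64(7.6)), (-55, np.float64(8.4)), (-46, np.float64(8.0))] face h 0.44 428
hole 17 -60.7 -1.2
t 7.92 tcp [540.6  56.3 222.6] shift [-0.076 -6.533  2.43 ] n 6.53 turn 0.001 yaw 2.952 tilt [ 0.001  0.    -1.   ] F [ 1.2  1.6 -0.5] w 85.3 gf 0.0
tube top h [72.067362   78.84983317 79.75523741] 234
```

Request:
{"op": "drive_tool", "data": {
  "rows": [
    [1,-0.015,-0.934,0,0],
    [1,-0.015,-0.934,0,0],
    [1,-0.015,-0.934,0,0],
    [1,-0.015,-0.934,0,0],
    [1,-0.015,-0.934,0.2,0],
    [1,-0.015,-0.934,0.4,0],
    [1,-0.015,-0.934,0.5,0],
    [1,0,0,0.0,0]
  ]
}}

```text
time_s: 8.98
ee_pos: [483.5, -268.2, 162.8]
tcp_rot: [-0.002, 0.097, 0.995, 0.002]
contact_force: [0.0, 0.7, -0.6]
gripper_width: 85.6
gripper_force: 0.0
```

```bash
python3 - <<'E'
from h import *
go([484.5,-265,89],2.951)
for nm in('top','scene'):
    im,d,W=grab(nm);Q=W.reshape(-1,3);Q=Q[np.isfinite(Q).all(1)]
    m=(np.hypot(Q[:,0]-484,Q[:,1]+265)<16)&(Q[:,2]>75)&(Q[:,2]<119);print(nm,m.sum(),Q[m].mean(0).round(1) if m.any() else '')
E
```

```text
t 8.97 tcp [ 483.5 -268.2  162.8] shift [-0.015  0.062  1.476] n 1.48 turn -0.003 yaw 2.948 tilt [-0.004  0.004 -1.   ] F [ 0.   0.7 -0.6] w 85.6 gf 0.0
top 61 [ 480.4 -265.2  103. ]
scene 92 [ 490.2 -264.8   99.7]
```

Request:
{"op": "drive_tool", "data": {
  "rows": [
    [1,-0.02,0.06,0.6,0],
    [1,0,0,0.6,0],
    [1,0,0,0.3,0],
    [-1,0,0,0,0],
    [-1,0,0,0,0],
    [-1,0,0,0,0],
    [-1,0,0,0,0],
    [-1,0,0,0,0]
  ],
  "squeeze": 30
}}

```text
time_s: 10.07
ee_pos: [487.5, -264.3, 92.3]
tcp_rot: [0.001, 0.095, 0.995, -0.001]
contact_force: [-0.5, 0.2, 5.3]
gripper_width: 17.4
gripper_force: 29.3
```

Request:
{"op": "drive_tool", "data": {
  "rows": [
    [-1,0,0,-0.4,0],
    [-1,0,0,-0.8,0],
    [-1,0,0,-0.8,0],
    [-1,0,0,-0.9,0],
    [-1,0,0,0,0]
  ]
}}

```text
time_s: 10.7
ee_pos: [488.6, -265.1, 240.6]
tcp_rot: [0.003, 0.095, 0.995, -0.002]
contact_force: [-0.2, 0.3, -0.3]
gripper_width: 17.5
gripper_force: 29.4
```

```bash
python3 - <<'E'
from h import *
e=root-60.8*px-1.2*py+8*n;print('ear hole top',e)
go(e,2.951)
im,d,W=grab('scene','p');p=ctrl.observe()['ee_pos']
for nm in('top','scene'):
    im,d,W=grab(nm);Q=W.reshape(-1,3);Q=Q[np.isfinite(Q).all(1)]
    m=(np.hypot(Q[:,0]-p[0],Q[:,1]-p[1])<30)&(Q[:,2]<p[2]-15)&(Q[:,2]>p[2]-110)
    for a in range(-100,-10,15):
        k=m&(abs(Q[:,2]-p[2]-a)<7.5)
        if k.sum()>3:print(nm,a,k.sum(),(Q[k].mean(0)-p).round(1))
    print('lowest',(Q[m][:,2].min()-p[2]) if m.any() else '')
E
```

```text
ear hole top [546.2654508  53.21808    86.5279538]
t 10.7 tcp [ 488.6 -265.1  240.6] shift [0.091 6.481 3.056] n 6.48 turn 0.001 yaw 2.952 tilt [ 0.006 -0.005 -1.   ] F [-0.2  0.3 -0.3] w 17.5 gf 29.4
top -70 9 [ -6.6  -3.5 -69.4]
top -40 44 [ -6.9  -0.8 -37.5]
top -25 7 [ -7.8  -2.4 -27.8]
lowest -80.65569898161294
scene -85 7 [  0.3  -2.8 -81.8]
scene -70 17 [  0.3  -1.  -70. ]
scene -55 9 [  1.   -0.8 -57.4]
scene -40 60 [  1.2  -0.1 -39.8]
scene -25 13 [  1.9   2.  -25.6]
lowest -88.05154498893344
```

The pin can't go in upright, because the leaning tube would be in the way. I'll tilt it in the grip first, using its own block hole as the anchor for the tip.

Request:
{"op": "drive_tool", "data": {
  "rows": [
    [-1,0.02,0.016,0.7,0],
    [-1,0,0,0.7,0],
    [-1,0,0,0.5,0],
    [-1,0,0,0.3,0],
    [-1,0,0,0,0]
  ],
  "squeeze": 20
}}

```text
time_s: 11.48
ee_pos: [485.0, -261.9, 124.3]
tcp_rot: [-0.002, 0.095, 0.995, 0.001]
contact_force: [0.6, -0.4, -0.3]
gripper_width: 17.6
gripper_force: 29.3
```

Request:
{"op": "drive_tool", "data": {
  "rows": [
    [-1,0.17,0,0.01,0],
    [-1,0.18,0,0.02,0],
    [-1,0.17,0,0.04,0],
    [-1,0.17,0,0.05,0],
    [-1,0.16,0,0.07,0],
    [-1,0.15,0,0.08,0],
    [-1,0.09,0,0.06,0],
    [-1,0,0,0,0]
  ]
}}

```text
time_s: 12.48
ee_pos: [432.2, -252.3, 109.5]
tcp_rot: [-0.0, 0.095, 0.995, 0.0]
contact_force: [0.8, -1.6, 1.0]
gripper_width: 17.9
gripper_force: 29.3
```

Request:
{"op": "drive_tool", "data": {
  "rows": [
    [-1,0,0,0,0],
    [-1,0,0,-0.3,0],
    [-1,0,0,-0.8,0],
    [-1,0,0,-0.9,0],
    [-1,0,0,-0.9,0],
    [-1,0,0,0,0]
  ],
  "squeeze": 50
}}

```text
time_s: 13.22
ee_pos: [434.1, -253.8, 260.0]
tcp_rot: [0.003, 0.095, 0.996, -0.003]
contact_force: [0.8, 0.2, -0.2]
gripper_width: 16.7
gripper_force: 49.0
```

```bash
cat >> h.py <<'E'
def pin(save=None):
    o=ctrl.observe();p=o['ee_pos'];U=np.array([.982,-.189,0]);V=np.array([.189,.982,0])
    for nm in('top','scene'):
        im,d,W=grab(nm);Q=W.reshape(-1,3);Q=Q[np.isfinite(Q).all(1)]-p
        u,v,w=Q@U,Q@V,Q[:,2]
        m=(u>-20)&(u<75)&(abs(v)<17)&(w<-12)&(w>-105)
        for a in range(-90,-10,12):
            k=m&(abs(w-a)<6)
            if k.sum()>3:print(nm,a,k.sum(),'u',u[k].mean().round(1),'v',v[k].mean().round(1),'w',w[k].mean().round(1))
        if save:
            c=ctrl.camera_info(nm);x=np.array(c['R'])@(p-[0,0,40])+c['t'];cu,cv_=int(c['cx']+c['fx']*x[0]/x[2]),int(c['cy']+c['fy']*x[1]/x[2])
            cr=cv2.resize(im[max(cv_-45,0):cv_+45,max(cu-45,0):cu+45],(400,400),interpolation=2);save_=cr if nm=='top' else np.hstack([save_,cr])
    if save:cv2.imwrite(f'pics/{save}.png',save_[...,::-1])
E
python3 - <<'E'
from h import *
go([546.3,53.2,86.5],2.951);pin('q')
E
```

```text
t 13.22 tcp [ 434.1 -253.8  260. ] shift [-1.023  6.469  3.446] n 6.47 turn 0.001 yaw 2.952 tilt [ 0.006 -0.006 -1.   ] F [ 0.8  0.2 -0.2] w 16.7 gf 49.0
top -30 10 u 15.1 v -5.7 w -32.9
scene -78 8 u 45.1 v -1.4 w -75.4
scene -66 18 u 42.0 v -1.5 w -65.2
scene -54 18 u 35.5 v -1.1 w -54.4
scene -42 21 u 27.1 v 3.2 w -40.8
scene -30 41 u 29.3 v -0.0 w -31.6
scene -18 17 u 20.7 v 2.2 w -17.2
```

View pics/q.png

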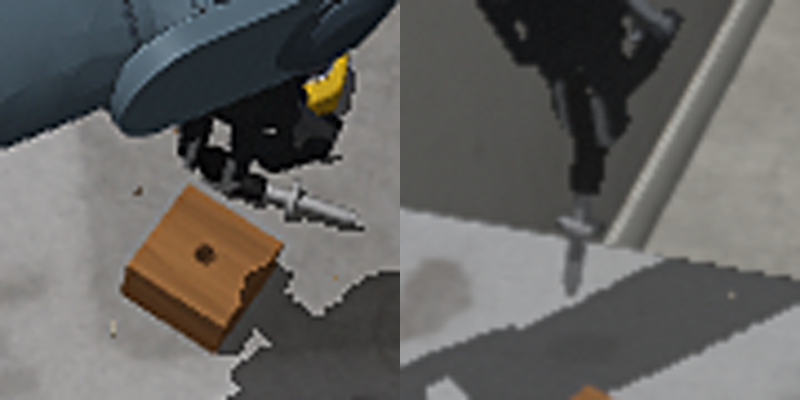

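The pin is held tilted about 27°, with its tip at crop (362,227) in the top view and (171,293) in the scene view. I'll triangulate the tip from the two.

```bash
cat >> h.py <<'E'
def tri(a,b):
    A=[];B=[]
    for nm,(u,v) in(('top',a),('scene',b)):
        c=ctrl.camera_info(nm);R=np.array(c['R']);o=-R.T@np.array(c['t']);d=R.T@np.array([(u-c['cx'])/c['fx'],(v-c['cy'])/c['fy'],1]);d/=np.linalg.norm(d)
        M=np.eye(3)-np.outer(d,d);A.append(M);B.append(M@o)
    x=np.linalg.solve(sum(A),sum(B));return x
E
python3 - <<'E'
from h import *
p=np.array([434.1,-253.8,260.0]);o=[]
for nm,(x,y) in(('top',(362,227)),('scene',(171,293))):
    c=ctrl.camera_info(nm);q=np.array(c['R'])@(p-[0,0,40])+c['t'];cu,cv_=int(c['cx']+c['fx']*q[0]/q[2]),int(c['cy']+c['fy']*q[1]/q[2])
    o.append((cu-45+x*90/400,cv_-45+y*90/400))
t=tri(*o);d=t-p;print(o,t,'u',d@[.982,-.189,0],'v',d@[.189,.982,0],'w',d[2])
E
```

```text
[(387.45, 252.075), (189.475, 154.925)] [ 462.55821115 -318.58518249  161.09948786] u 40.19036284342427 v -58.24044729731503 w -98.90051213660493
```

```bash
python3 - <<'E'
from h import *
im,d,W=grab('top')
for r,c in((245,365),(246,372),(248,378),(251,385),(240,356),(258,386)):print((r,c),im[r,c],W[r,c].round(0))
cv2.imwrite('pics/s.png',np.hstack([cv2.resize(im[190:290,310:430],(480,400),interpolation=2),cv2.resize(grab('scene')[0][110:210,130:210],(320,400),interpolation=2)])[...,::-1])
E
```

```text
(245, 365) [56 56 56] [ 565. -297.    3.]
(246, 372) [77 77 78] [ 560. -319.   19.]
(248, 378) [128 128 129] [ 559. -339.   19.]
(251, 385) [44 42 39] [ 564. -364.    3.]
(240, 356) [72 74 75] [ 417. -260.  298.]
(258, 386) [132 129 125] [ 541. -373.    2.]
```

View pics/s.png

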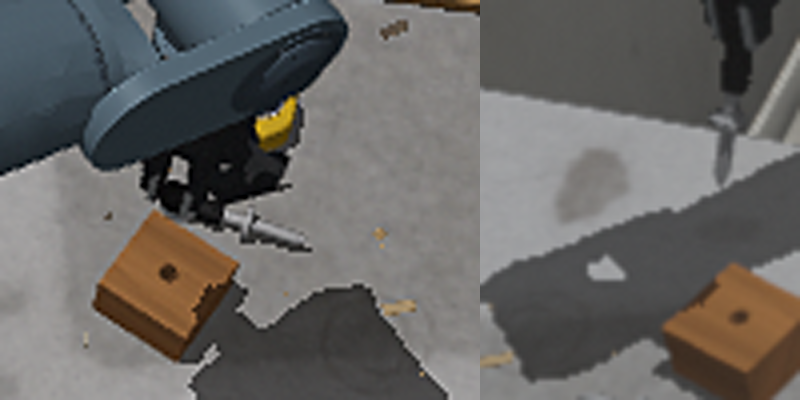

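The loose look-alike pin has toppled and lies at about (560,-330); it isn't needed. In the scene view the held pin's tip is at crop (722,186), i.e. pixel (190.5,156.5). I'll check the tape measure and get the tip from that ray.

```bash
python3 - <<'E'
from h import *
p=ctrl.observe()['ee_pos'];V=np.array([.189,.982,0]);U=np.array([.982,-.189,0])
for v in(-3,-1,0):
    t=ray('scene',190.5,156.5,p+v*V,V)-p;print(v,'u',t@U,'w',t[2],'len',np.hypot(t@U+3,t[2]-11))
    t=ray('scene',(722-480)/4+130,110+125/4,p+v*V,V)-p;print('  collar u',t@U,'w',t[2])
a=np.load('scene0.npz')['im'];b,_,_=grab('scene')
for im in(a,b):
    h=cv2.cvtColor(im,cv2.COLOR_RGB2HSV)[215:270,130:190];m=(h[...,0]>18)&(h[...,0]<35)&(h[...,1]>150);y,x=np.nonzero(m);print('tape',m.sum(),x.mean(),y.mean())
go([546.3,53.2,86.5],2.951)
E
```

```text
-3 u 45.00689262172309 w -81.31511543565531 len 104.05163274592098
  collar u 32.28046733102874 w -35.7753777603759
-1 u 47.398719075234965 w -78.43902555913289 len 102.66143471329279
  collar u 34.715466331080705 w -33.05377481944603
0 u 48.59463230199084 w -77.00098062087167 len 102.01067920866261
  collar u 35.93296583110664 w -31.692973348981212
tape 339 30.20353982300885 29.224188790560472
tape 339 30.19174041297935 29.206489675516224
t 13.47 tcp [ 431.8 -251.7  253. ] shift [-1.11   6.414  3.337] n 6.41 turn 0.001 yaw 2.952 tilt [-0.003  0.002 -1.   ] F [ 0.3 -0.7 -0.7] w 16.6 gf 49.0
```

Request:
{"op": "drive_tool", "data": {
  "rows": [
    [-1,0.028,0.921,0.02,0],
    [-1,0.028,0.921,0.02,0],
    [-1,0.028,0.921,0.02,0],
    [-1,0.028,0.921,0.02,0],
    [-1,0.028,0.921,0.02,0],
    [-1,0.028,0.921,0.02,0],
    [-1,0.028,0.921,0.02,0],
    [-1,0,0,0,0]
  ]
}}

```text
time_s: 14.48
ee_pos: [482.8, 68.5, 246.1]
tcp_rot: [-0.002, 0.092, 0.996, 0.0]
contact_force: [-0.2, -0.1, -0.8]
gripper_width: 16.4
gripper_force: 49.1
```

Request:
{"op": "drive_tool", "data": {
  "rows": [
    [-1,0,0,0.4,0],
    [-1,0,0,0.4,0],
    [-1,0,0,0,0],
    [-1,0,0,0,0]
  ]
}}

```text
time_s: 14.98
ee_pos: [483.9, 65.5, 208.0]
tcp_rot: [0.0, 0.095, 0.995, -0.0]
contact_force: [-0.6, -0.3, -0.1]
gripper_width: 16.3
gripper_force: 49.1
```

```bash
python3 - <<'E'
from h import *
go([493.4,64.9,177.5],2.951);pin()
im,d,W=grab('top');im2,d2,W2=grab('scene')
a=cv2.resize(im[160:240,220:300],(400,400),interpolation=2);b=cv2.resize(im2[150:260,240:350],(400,400),interpolation=2)
cv2.imwrite('pics/u.png',np.hstack([a,b])[...,::-1])
E
```

```text
t 14.97 tcp [483.9  65.5 208. ] shift [-0.189  0.024  0.611] n 0.61 turn 0.0 yaw 2.951 tilt [ 0. -0. -1.] F [-0.6 -0.3 -0.1] w 16.3 gf 49.1
top -42 11 u 28.4 v -3.4 w -38.8
top -30 22 u 25.3 v -7.3 w -31.5
scene -54 39 u 54.0 v -2.4 w -52.5
scene -42 63 u 58.6 v -1.9 w -42.8
scene -30 53 u 32.1 v -1.4 w -30.5
scene -18 19 u 23.8 v -0.2 w -18.3
```

View pics/u.png

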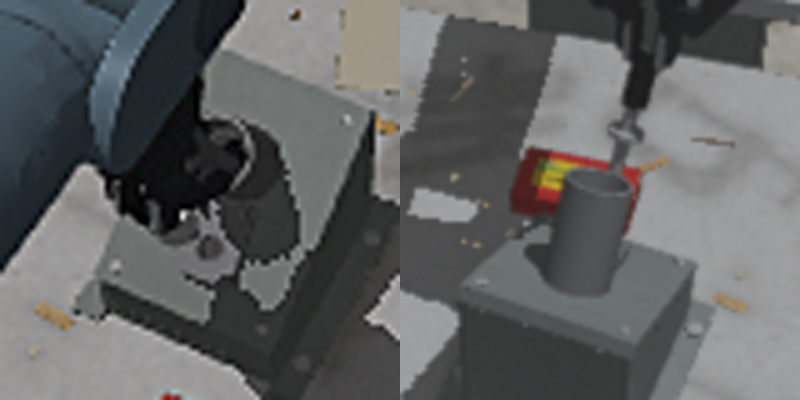

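The top view shows the ear hole free at crop (209,246), and the scene view shows the pin tilted just in front of the tube, parallel to it. I'll approach along the axis.

Request:
{"op": "drive_tool", "data": {
  "rows": [
    [-1,-0.1,0.02,0.3,0],
    [-1,-0.09,0.015,0.31,0],
    [-1,0,0,0,0],
    [-1,0,0,0,0]
  ]
}}

```text
time_s: 15.68
ee_pos: [493.3, 66.0, 176.9]
tcp_rot: [-0.0, 0.095, 0.996, -0.0]
contact_force: [0.8, 0.7, 0.1]
gripper_width: 16.1
gripper_force: 49.1
```

```bash
python3 - <<'E'
from h import *
go([493.4,65.4,177.5],2.951);im=ear();pin()
# pin shank pixels from both views in port coords
for nm in('scene','top'):
    im,d,W=grab(nm);V=W-root;a,b,h=V@px,V@py,V@n
    for k in range(12,70,8):
        m=(abs(h-k)<4)&(a<-40)&(a>-90)&(abs(b)<20)
        if m.sum()>2:print(nm,k,m.sum(),'a',a[m].mean().round(1),'b',b[m].mean().round(1))
E
```

```text
t 15.68 tcp [493.3  66.  176.9] shift [-0.003 -0.011 -0.012] n 0.01 turn 0.001 yaw 2.952 tilt [-0.001  0.    -1.   ] F [0.8 0.7 0.1] w 16.1 gf 49.1
ear h by a: [(-75, np.float64(9.9)), (-65, np.float64(7.4)), (-55, np.float64(6.5)), (-46, np.float64(6.3))] face h -0.01 292
hole 30 -60.8 4.1
top -90 45 u 55.8 v -6.3 w -89.9
top -78 12 u 68.3 v -7.9 w -81.1
top -66 4 u 45.8 v -9.0 w -66.6
top -42 11 u 22.2 v -1.9 w -38.1
top -30 22 u 26.6 v -7.4 w -31.2
top -18 4 u 44.4 v 1.9 w -15.1
scene -90 9 u 59.2 v 13.7 w -90.6
scene -42 4 u 18.4 v -0.9 w -38.1
scene -30 34 u 28.3 v -0.5 w -30.2
scene -18 64 u 49.2 v -4.1 w -17.3
scene 68 6 a -50.3 b 5.2
top 12 42 a -62.7 b -5.6
top 36 3 a -62.2 b -4.9
top 68 8 a -60.8 b -5.0
```

Request:
{"op": "drive_tool", "data": {
  "rows": [
    [-1,-0.06,0,0.108,0],
    [-1,-0.06,0,0.108,0],
    [-1,-0.06,0,0.108,0],
    [-1,-0.06,0,0.108,0],
    [-1,0,0,0,0]
  ]
}}

```text
time_s: 16.55
ee_pos: [504.9, 63.6, 154.9]
tcp_rot: [-0.001, 0.095, 0.995, 0.0]
contact_force: [-0.6, 0.2, -0.3]
gripper_width: 16.6
gripper_force: 49.1
```

```bash
python3 - <<'E'
from h import *
go([505.2,63.2,156],2.951)
E
```

```text
t 16.55 tcp [504.9  63.6 154.9] shift [-0.007 -0.008 -0.023] n 0.02 turn 0.001 yaw 2.952 tilt [-0.001  0.    -1.   ] F [-0.6  0.2 -0.3] w 16.6 gf 49.1
```

Request:
{"op": "drive_tool", "data": {
  "rows": [
    [-1,-0.06,0,0.104,0],
    [-1,-0.06,0,0.104,0],
    [-1,-0.06,0,0.104,0],
    [-1,-0.06,0,0.104,0],
    [-1,0,0,0,0]
  ],
  "squeeze": 30
}}

```text
time_s: 17.18
ee_pos: [516.8, 61.4, 134.2]
tcp_rot: [-0.001, 0.095, 0.995, 0.0]
contact_force: [-0.8, 0.9, -1.0]
gripper_width: 16.9
gripper_force: 49.1
```

```bash
cat >> h.py <<'E'
def pincol():
    for nm in('scene','top'):
        im,d,W=grab(nm);V=W-root;a,b,h=V@px,V@py,V@n
        for k in range(4,80,6):
            m=(abs(h-k)<3)&(a<-38)&(a>-85)&(abs(b)<19)
            if m.sum()>3:print(nm,k,m.sum(),'a',a[m].mean().round(1),np.ptp(a[m]).round(0),'b',b[m].mean().round(1),np.ptp(b[m]).round(0))
E
python3 - <<'E'
from h import *
go([505.2,63.2,156],2.951);pincol()
E
```

```text
t 17.18 tcp [516.8  61.4 134.2] shift [ 0.235 -0.008 -0.436] n 0.44 turn 0.001 yaw 2.952 tilt [-0.001  0.    -1.   ] F [-0.8  0.9 -1. ] w 16.9 gf 49.1
scene 4 8 a -61.5 32.0 b 14.4 8.0
scene 10 7 a -59.6 39.0 b 14.8 7.0
scene 70 6 a -49.3 12.0 b 8.5 6.0
scene 76 22 a -44.5 9.0 b 1.0 30.0
top 4 31 a -72.6 42.0 b -4.8 32.0
top 10 30 a -63.9 42.0 b -6.6 34.0
top 16 8 a -56.2 36.0 b -11.0 22.0
top 22 14 a -61.4 17.0 b -5.3 22.0
top 28 10 a -63.3 20.0 b -4.8 13.0
```

Request:
{"op": "drive_tool", "data": {
  "rows": [
    [-1,-0.05,0,0.087,0],
    [-1,-0.05,0,0.087,0],
    [-1,-0.025,0,0.05,0],
    [-1,0,0,0,0]
  ]
}}

```text
time_s: 17.77
ee_pos: [522.4, 60.3, 125.2]
tcp_rot: [-0.002, 0.095, 0.996, -0.0]
contact_force: [-9.6, 0.0, 13.3]
gripper_width: 16.7
gripper_force: 50.9
```

```bash
python3 - <<'E'
from h import *
go([505.2,63.2,156],2.951);pincol()
E
```

```text
t 17.77 tcp [522.4  60.3 125.2] shift [ 0.352 -0.009 -0.616] n 0.62 turn 0.001 yaw 2.952 tilt [-0.003 -0.    -1.   ] F [-9.6  0.  13.3] w 16.7 gf 50.9
scene 4 8 a -66.0 31.0 b 14.2 7.0
scene 10 6 a -63.9 32.0 b 14.1 5.0
scene 70 17 a -49.1 19.0 b 3.8 36.0
scene 76 19 a -44.2 23.0 b -2.9 37.0
top 4 28 a -68.5 44.0 b -4.9 38.0
top 10 39 a -65.0 43.0 b -6.4 33.0
top 16 22 a -64.3 27.0 b -4.6 30.0
top 70 10 a -55.7 17.0 b 4.5 26.0
top 76 11 a -55.2 16.0 b 2.2 29.0
```

Request:
{"op": "drive_tool", "data": {
  "rows": [
    [-1,0.02,0,-0.02,0],
    [0.3,0,0,0,0],
    [1,0,0,0,0],
    [1,0,0,0,0],
    [1,0.3,0,-0.5,0],
    [1,0.4,0,-0.7,0],
    [1,0.7,0,-0.7,0],
    [1,0.7,0,0,0]
  ]
}}

```text
time_s: 18.88
ee_pos: [420.1, 80.3, 222.9]
tcp_rot: [0.003, 0.095, 0.995, 0.0]
contact_force: [-0.3, -0.7, 0.5]
gripper_width: 85.3
gripper_force: 0.0
```

```bash
python3 - <<'E'
from h import *
go([505.2,63.2,156],2.951);pincol();ear()
for nm in('top','scene'):
    im,d,W=grab(nm);V=W-root;a,b,h=V@px,V@py,V@n
    m=(a<-38)&(a>-85)&(abs(b)<19)&(h>35)&(h<95);print(nm,'handle',m.sum(),a[m].mean(),b[m].mean(),'top h',np.sort(h[m])[-5:])
    m=(np.hypot(a,b)<27)&(h>60)&(h<95);print('tube top',np.percentile(h[m],[90,98]))
E
```

```text
t 18.88 tcp [420.1  80.3 222.9] shift [-1.728 -0.015  1.348] n 1.73 turn 0.001 yaw 2.952 tilt [ 0.006 -0.    -1.   ] F [-0.3 -0.7  0.5] w 85.3 gf 0.0
scene 4 8 a -60.5 41.0 b 15.3 5.0
scene 10 6 a -67.0 19.0 b 13.0 5.0
scene 64 14 a -71.7 12.0 b -2.9 17.0
scene 70 21 a -75.1 16.0 b -2.9 19.0
top 4 25 a -54.1 43.0 b -5.4 34.0
top 10 43 a -51.3 41.0 b -3.3 37.0
top 16 24 a -60.4 39.0 b -5.6 27.0
top 22 15 a -58.9 32.0 b -3.5 27.0
ear h by a: [(-75, np.float64(13.0)), (-65, np.float64(15.9)), (-55, np.float64(8.8)), (-46, np.float64(7.9))] face h 0.01 315
hole 23 -67.4 4.5
top handle 3 -68.13740360909568 -10.38266271403306 top h [36.20275706 41.4015224  45.15377642]
tube top [82.53560142 84.49438381]
scene handle 40 -73.22365348328208 -2.5490809025378707 top h [72.63588797 73.24450227 73.47427915 73.63232045 74.69687493]
tube top [78.99976318 79.79623866]
```

The pin looks slightly leaning. I'll move the arm clear of the line of sight and measure again.

Request:
{"op": "drive_tool", "data": {
  "rows": [
    [1,0,0.9,-0.4,0],
    [1,0,0.9,0,0],
    [1,0,0.9,0,0],
    [1,0,0.9,0,0]
  ]
}}

```text
time_s: 19.62
ee_pos: [454.1, 258.5, 238.9]
tcp_rot: [-0.0, 0.095, 0.995, -0.0]
contact_force: [0.8, -0.6, 0.1]
gripper_width: 85.5
gripper_force: 0.0
```

```bash
python3 - <<'E'
from h import *
go([505.2,63.2,156],2.951)
for nm in('top','scene'):
    im,d,W=grab(nm);V=W-root;a,b,h=V@px,V@py,V@n;g=im.mean(2)
    for k in range(10,82,6):
        m=(abs(h-k)<3)&(a<-35)&(a>-95)&(abs(b)<19)
        if m.sum()>3:print(nm,k,m.sum(),'a',np.percentile(a[m],[5,50,95]).round(1),'b',np.percentile(b[m],[5,50,95]).round(1),'grey',np.median(g[m]))
    m=(abs(b)<19)&(a<-35)&(a>-95)&(h>14)&(h<90)
    q=np.stack([a[m],b[m],h[m]],1);c=q.mean(0);print('pca dir',np.linalg.svd(q-c)[2][0].round(3))
E
```

```text
t 19.62 tcp [454.1 258.5 238.9] shift [-1.744 -3.642  1.659] n 3.64 turn 0.0 yaw 2.951 tilt [-0.001 -0.    -1.   ] F [ 0.8 -0.6  0.1] w 85.5 gf 0.0
top 10 55 a [-79.2 -52.7 -38.6] b [-16.8  -5.7  15.5] grey 67.66666666666667
top 16 22 a [-62.8 -54.1 -35.9] b [-16.1  -6.2  14.5] grey 117.66666666666666
top 22 14 a [-68.7 -59.4 -49.4] b [-13.7  -2.8   9.5] grey 129.5
top 52 7 a [-81.4 -74.4 -64.8] b [-12.9 -10.6  -2.9] grey 4.333333333333333
top 58 5 a [-69.4 -68.1 -67.1] b [-10.9  -7.7   1.2] grey 12.0
top 64 7 a [-87.7 -72.  -67.2] b [-11.2  -3.6   2.2] grey 9.666666666666666
top 70 17 a [-86.9 -79.5 -71.2] b [-11.5  -4.1   4.2] grey 16.333333333333332
top 76 14 a [-86.9 -79.6 -71.8] b [-14.2  -4.7   4.2] grey 9.166666666666668
pca dir [-0.414 -0.058  0.909]
scene 10 9 a [-76.5 -64.8 -56.4] b [10.8 13.5 15.2] grey 62.666666666666664
scene 64 14 a [-78.9 -72.7 -67.5] b [-13.7  -2.2   4.3] grey 40.83333333333333
scene 70 20 a [-82.2 -74.5 -67.6] b [-11.6  -2.3   4.7] grey 36.666666666666664
scene 76 4 a [-76.  -71.6 -69.6] b [-7.9 -3.5  1.4] grey 39.16666666666667
pca dir [-0.287  0.941 -0.182]
```

Request:
{"op": "drive_tool", "data": {
  "rows": [
    [1,-0.37,-0.75,0,0],
    [1,-0.37,-0.75,0,0],
    [1,-0.37,-0.75,0,0],
    [1,-0.37,-0.75,0,0],
    [1,-0.35,-0.72,0,0],
    [1,0,0,0.5,0],
    [1,0,0,0.4,0],
    [1,0,0,0,0]
  ],
  "squeeze": 20
}}

```text
time_s: 20.72
ee_pos: [506.7, 56.3, 192.3]
tcp_rot: [-0.002, 0.095, 0.995, -0.0]
contact_force: [-0.8, 0.4, -0.2]
gripper_width: 85.2
gripper_force: 0.0
```

```bash
python3 - <<'E'
from h import *
go([509.4,58.5,114],2.951)
E
```

```text
t 20.73 tcp [506.7  56.3 192.3] shift [-0.052  0.054  1.566] n 1.57 turn -0.0 yaw 2.951 tilt [-0.005  0.    -1.   ] F [-0.8  0.4 -0.2] w 85.2 gf 0.0
```

Request:
{"op": "drive_tool", "data": {
  "rows": [
    [1,-0.05,0.054,0.5,0],
    [1,0,0,0.5,0],
    [1,0,0,0.5,0],
    [-1,0,0,0.06,0],
    [-1,0,0,0,0],
    [-1,0,0,0,0],
    [-1,0,0,0,0],
    [-1,0,0,0,0]
  ],
  "squeeze": 20
}}

```text
time_s: 21.72
ee_pos: [512.2, 59.0, 118.0]
tcp_rot: [0.002, 0.095, 0.996, -0.0]
contact_force: [1.3, -0.6, 2.9]
gripper_width: 0.1
gripper_force: 1.7
```

```bash
python3 - <<'E'
from h import *
go([509.4,58.5,114],2.951)
p=ctrl.observe()['ee_pos']+[0,0,11]-root;print('P a,b,h',p@px,p@py,p@n)
E
```

```text
t 21.73 tcp [512.2  59.  118. ] shift [ 0.053 -0.019  0.081] n 0.08 turn 0.001 yaw 2.952 tilt [ 0.004 -0.001 -1.   ] F [ 1.3 -0.6  2.9] w 0.1 gf 1.7
P a,b,h -69.39044315762816 -1.9975860217819552 62.08085906754572
```

```bash
cat >> h.py <<'E'
def dark():
    for nm in('top','scene'):
        im,d,W=grab(nm);V=W-root;a,b,h=V@px,V@py,V@n;g=im.max(2)
        for k in range(10,100,8):
            m=(abs(h-k)<4)&(a<-30)&(a>-120)&(abs(b)<35)
            if m.sum()>3:print(nm,k,m.sum(),'a',np.percentile(a[m],[5,50,95]).round(1),'b',np.percentile(b[m],[5,50,95]).round(1),'grey',np.median(g[m]))
E
python3 - <<'E'
from h import *
dark()
E
```

```text
top 10 40 a [-97.  -69.9 -55. ] b [-25.2 -16.4  -6.2] grey 51.0
top 18 15 a [-76.3 -66.8 -60.4] b [-18.5  -9.6  -4.6] grey 70.0
top 26 4 a [-66.1 -64.  -60.1] b [-10.5  -4.7  -1.1] grey 65.5
top 50 4 a [-78.2 -74.5 -70.5] b [-11.1  -8.7  -7.5] grey 7.0
top 66 17 a [-92.6 -85.3 -74.3] b [-10.6  -2.6   7.1] grey 14.0
top 74 21 a [-89.5 -80.9 -70.7] b [-9.6 -3.1  5.9] grey 21.0
top 82 17 a [-80.2 -68.9 -61.2] b [-14.3  -7.1  10. ] grey 19.0
top 90 11 a [-68.4 -64.1 -58.5] b [-13.4  -3.2  11.7] grey 36.0
top 98 9 a [-65.  -59.5 -54.9] b [-15.5  -6.9   2. ] grey 17.0
scene 10 11 a [-78.4 -66.6 -40.9] b [10.3 14.7 17.5] grey 78.0
scene 58 5 a [-80.7 -76.4 -70.6] b [4.7 5.8 7.1] grey 49.0
scene 66 9 a [-82.7 -57.9 -54. ] b [-2.9  4.2  8.3] grey 63.0
scene 74 23 a [-63.  -54.6 -49.1] b [-14.    1.4  11. ] grey 56.0
scene 82 25 a [-54.5 -47.4 -44. ] b [-14.6  -0.8  11.6] grey 62.0
scene 90 25 a [-54.8 -44.6 -39.9] b [-14.1   1.1  10.9] grey 49.0
scene 98 32 a [-44.1 -36.6 -32.1] b [-22.6  -3.8  13.8] grey 38.0
```

Request:
{"op": "drive_tool", "data": {
  "rows": [
    [1,0,0,0,0],
    [1,0,0,0,0],
    [1,0,0,0,0],
    [1,0.1,-0.02,0.04,0],
    [1,0.1,0,0.04,0],
    [1,0,0,0,0]
  ],
  "squeeze": 20
}}

```text
time_s: 22.58
ee_pos: [499.9, 60.3, 112.1]
tcp_rot: [-0.001, 0.095, 0.996, 0.0]
contact_force: [0.8, 0.3, -0.6]
gripper_width: 84.7
gripper_force: 0.0
```

```bash
python3 - <<'E'
from h import *
go([509.4,58.5,114],2.951)
p=ctrl.observe()['ee_pos']+[0,0,11]-root;print('P a,b,h',p@px,p@py,p@n)
dark()
E
```

```text
t 22.57 tcp [499.9  60.3 112.1] shift [-0.194  0.    -0.039] n 0.19 turn 0.001 yaw 2.952 tilt [-0.001  0.    -1.   ] F [ 0.8  0.3 -0.6] w 84.7 gf 0.0
P a,b,h -83.08611720109904 -2.9767055419314783 63.100647168169345
top 10 33 a [-103.7  -75.8  -52.6] b [-29.2   9.2  31. ] grey 65.0
top 42 5 a [-77.9 -70.5 -69.2] b [-16.7 -15.3   1.6] grey 20.0
top 50 7 a [-75.3 -70.3 -67.4] b [-16.2 -12.7  -7.1] grey 8.0
top 66 14 a [-91.9 -77.7 -72. ] b [-19.7 -12.9  -5. ] grey 10.5
top 74 24 a [-90.7 -83.  -75.6] b [-18.1 -12.2  -3.9] grey 12.5
scene 10 11 a [-80.  -67.9 -40.8] b [10.2 14.4 17.6] grey 91.0
scene 66 23 a [-76.9 -74.  -68.1] b [-18.9  -8.9  -2. ] grey 34.0
scene 74 13 a [-82.8 -75.4 -72.6] b [-19.9 -11.9  -4.1] grey 44.0
```

Request:
{"op": "drive_tool", "data": {
  "rows": [
    [1,-0.16,0,0,0],
    [1,0,0,0,0],
    [-1,0,0,0,0],
    [-1,0,0,0,0],
    [-1,0,0,0,0],
    [-1,0,0,0,0],
    [-1,0,0,0,0]
  ],
  "squeeze": 20
}}

```text
time_s: 23.55
ee_pos: [508.7, 58.6, 112.8]
tcp_rot: [0.0, 0.095, 0.996, -0.0]
contact_force: [-0.3, -0.7, 1.8]
gripper_width: 15.3
gripper_force: 18.2
```

```bash
python3 - <<'E'
from h import *
go([509.4,58.5,114],2.951)
p=ctrl.observe()['ee_pos']+[0,0,11]-root;print('P a,b,h',p@px,p@py,p@n)
E
```

```text
t 23.55 tcp [508.7  58.6 112.8] shift [-0.014  0.002 -0.023] n 0.02 turn 0.001 yaw 2.952 tilt [ 0. -0. -1.] F [-0.3 -0.7  1.8] w 15.3 gf 18.2
P a,b,h -74.91014227906535 -3.049210213507377 59.24393025793089
```

Request:
{"op": "drive_tool", "data": {
  "rows": [
    [-1,-0.07,0.0,-0.04,0],
    [-1,-0.07,0,-0.04,0],
    [-1,-0.07,0.02,-0.04,0],
    [-1,0,0,0,0]
  ]
}}

```text
time_s: 24.05
ee_pos: [519.4, 57.7, 118.7]
tcp_rot: [0.0, 0.095, 0.996, 0.0]
contact_force: [-0.3, -0.0, -0.1]
gripper_width: 15.1
gripper_force: 20.3
```

```bash
python3 - <<'E'
from h import *
go([509.4,58.5,114],2.951)
p=ctrl.observe()['ee_pos']+[0,0,11]-root;print('P a,b,h',p@px,p@py,p@n)
dark()
E
```

```text
t 24.05 tcp [519.4  57.7 118.7] shift [ 0.2   -0.021  0.094] n 0.2 turn 0.001 yaw 2.952 tilt [ 0.  0. -1.] F [-0.3 -0.  -0.1] w 15.1 gf 20.3
P a,b,h -62.70407010109777 -1.8993800075947074 58.99813637841351
top 10 50 a [-103.8  -72.6  -51.2] b [-24.1 -14.2  30.7] grey 53.0
top 18 16 a [-77.5 -63.4 -52.8] b [-21.1  -9.1  -4.7] grey 72.5
top 66 18 a [-80.  -65.2 -50.1] b [-7.8  3.3  8.9] grey 20.0
top 74 30 a [-75.4 -66.8 -54.5] b [-17.7  -2.8  13.5] grey 24.0
top 82 19 a [-73.6 -58.8 -51.4] b [-21.4  -0.1  16.6] grey 23.0
top 90 13 a [-61.7 -56.1 -50.6] b [-18.  -10.3  14.7] grey 38.0
top 98 20 a [-55.6 -49.8 -38.8] b [-22.2   7.6  14.5] grey 15.5
scene 10 8 a [-79.4 -70.5 -43.6] b [11.2 14.2 17.3] grey 59.5
scene 66 15 a [-66.1 -58.8 -48.5] b [-14.1  -3.3  16.1] grey 43.0
scene 74 37 a [-67.8 -47.  -39.8] b [-20.3  -7.9  19.2] grey 55.0
scene 82 32 a [-55.7 -40.9 -35.5] b [-21.7  -1.1  18.7] grey 46.5
scene 90 33 a [-54.4 -37.5 -31.3] b [-21.5  -9.4  19.1] grey 50.0
scene 98 20 a [-49.1 -34.4 -30.2] b [-29.6 -10.4  21.8] grey 34.5
```

Request:
{"op": "drive_tool", "data": {
  "rows": [
    [-1,-0.06,0,-0.03,0],
    [-1,-0.03,0,-0.015,0],
    [-1,0,0,0,0]
  ]
}}

```text
time_s: 24.52
ee_pos: [523.6, 56.8, 121.0]
tcp_rot: [0.0, 0.095, 0.995, -0.0]
contact_force: [0.2, 0.4, -0.8]
gripper_width: 15.3
gripper_force: 21.8
```

Request:
{"op": "drive_tool", "data": {
  "rows": [
    [-1,-0.06,0,-0.03,0],
    [-1,0,0,0,0]
  ]
}}

```text
time_s: 24.78
ee_pos: [526.9, 56.2, 122.7]
tcp_rot: [0.0, 0.095, 0.995, -0.0]
contact_force: [-0.1, 0.6, -0.9]
gripper_width: 0.7
gripper_force: 0.0
```

Request:
{"op": "drive_tool", "data": {
  "rows": [
    [-1,-0.06,0,-0.03,0],
    [-1,0,0,0,0]
  ]
}}

```text
time_s: 25.02
ee_pos: [529.8, 55.6, 124.2]
tcp_rot: [0.0, 0.095, 0.995, 0.0]
contact_force: [0.2, 0.4, -1.3]
gripper_width: -0.1
gripper_force: 0.0
```

Request:
{"op": "drive_tool", "data": {
  "rows": [
    [-1,0,0,-0.8,0],
    [-1,0,0,-0.8,0],
    [1,0,0.9,0,0],
    [1,0,0.9,0,0],
    [1,0,0.9,0,0],
    [1,0,0,0,0]
  ]
}}

```text
time_s: 25.78
ee_pos: [554.8, 190.6, 203.8]
tcp_rot: [-0.0, 0.093, 0.996, 0.0]
contact_force: [-0.2, -0.0, 0.2]
gripper_width: 72.5
gripper_force: 0.0
```

```bash
python3 - <<'E'
from h import *
go([509.4,58.5,114],2.951)
dark();ear()
im,d,W=grab('top');V=W-root;a,b,h=V@px,V@py,V@n
g=im.max(2);m=(g<45)&(h>25)&(h<95)&(a<-35)&(a>-120)&(abs(b)<40);v,u=np.nonzero(m);print('dark px',m.sum(),u.min(),u.max(),v.min(),v.max())
for r in range(v.min(),v.max()+1,2):
    k=v==r
    if k.any():print(r,u[k].min(),u[k].max(),[ (int(a[r,c]),int(b[r,c]),int(h[r,c])) for c in (u[k].min(),int(u[k].mean()),u[k].max())])
E
```

```text
t 25.77 tcp [554.8 190.6 203.8] shift [ 0.403 -2.765  1.795] n 2.77 turn 0.005 yaw 2.956 tilt [ 0.  0. -1.] F [-0.2 -0.   0.2] w 72.5 gf 0.0
top 10 96 a [-79.4 -51.3 -32.5] b [-23.5  -7.9  19.4] grey 50.0
top 18 31 a [-68.  -58.7 -33.7] b [-17.9  -6.8  13.2] grey 131.0
top 26 13 a [-69.8 -60.6 -32.4] b [-16.2  -6.6  12.4] grey 95.0
top 42 6 a [-72.9 -67.2 -64.2] b [-13.6  -6.6   0.1] grey 12.0
top 50 7 a [-76.5 -71.2 -65.6] b [-13.7 -11.8   0.7] grey 8.0
top 58 5 a [-79.  -69.6 -68.3] b [-14.5  -9.1  -2.3] grey 7.0
top 66 14 a [-89.5 -76.3 -71.2] b [-14.   -7.5   0.4] grey 8.5
top 74 25 a [-90.3 -82.2 -75.8] b [-14.7  -7.6  -0.3] grey 9.0
scene 10 12 a [-79.  -63.5 -43.2] b [10.4 14.7 17.1] grey 59.0
scene 66 23 a [-79.5 -73.9 -69.7] b [-16.   -4.4   1.4] grey 35.0
scene 74 14 a [-83.6 -76.1 -71.1] b [-15.6  -7.4   0.3] grey 48.0
ear h by a: [(-75, np.float64(10.8)), (-65, np.float64(18.5)), (-55, np.float64(9.3)), (-46, np.float64(5.9))] face h 0.47 421
hole 24 -51.4 1.6
hole 15 -70.1 2.1
dark px 58 252 260 210 218
210 257 259 [(-66, 0, 42), (-65, -1, 40), (-63, -4, 40)]
212 254 260 [(-73, -2, 77), (-71, -5, 56), (-68, -9, 38)]
214 252 260 [(-82, 1, 73), (-76, -12, 81), (-73, -13, 43)]
216 252 258 [(-87, -1, 73), (-83, -10, 73), (-80, -16, 65)]
218 253 256 [(-91, -7, 76), (-91, -7, 66), (-88, -14, 70)]
```

```bash
cat >> h.py <<'E'
def at(a,b,h): return root+a*px+b*py+h*n-[0,0,11]
E
python3 - <<'E'
from h import *
t=at(-79,-4,60);print(t);go(t+[0,0,70],2.951)
E
```

```text
[504.734836  58.3541   111.459846]
t 25.98 tcp [554.7 187.5 203.7] shift [ 0.492 -2.725  0.447] n 2.73 turn -0.0 yaw 2.951 tilt [-0. -0. -1.] F [-0.   0.2  0.6] w 85.4 gf 0.0
```

Request:
{"op": "drive_tool", "data": {
  "rows": [
    [1,0.49,0,0,0],
    [1,0,-0.91,0,0],
    [1,0,-0.91,0,0],
    [1,0,-0.91,0.1,0],
    [1,0,0,0.6,0],
    [1,0,0,0.6,0],
    [1,0,0,0.5,0],
    [1,0,0,0.04,0]
  ],
  "squeeze": 30
}}

```text
time_s: 26.98
ee_pos: [503.3, 58.1, 110.1]
tcp_rot: [-0.002, 0.096, 0.995, -0.0]
contact_force: [0.4, -0.1, -0.6]
gripper_width: 85.6
gripper_force: 0.0
```

Request:
{"op": "drive_tool", "data": {
  "rows": [
    [1,0,0,0,0],
    [-1,0,0,0,0],
    [-1,0,0,0,0],
    [-1,0,0,0,0],
    [-1,0,0,0,0],
    [-1,0,0,0,0]
  ]
}}

```text
time_s: 27.72
ee_pos: [505.2, 58.8, 112.2]
tcp_rot: [0.0, 0.095, 0.996, -0.0]
contact_force: [0.1, -0.0, 1.2]
gripper_width: 17.0
gripper_force: 29.2
```

```bash
python3 - <<'E'
from h import *
go(at(-79,-4,60),2.951)
p=ctrl.observe()['ee_pos']+[0,0,11]-root;print('P a,b,h',p@px,p@py,p@n)
dark()
E
```

```text
t 27.73 tcp [505.2  58.8 112.2] shift [ 0.008 -0.011  0.014] n 0.01 turn 0.001 yaw 2.952 tilt [ 0. -0. -1.] F [ 0.1 -0.   1.2] w 17.0 gf 29.2
P a,b,h -78.23170594954783 -3.464262946266392 60.386958520862855
top 10 22 a [-106.5  -76.5  -43.1] b [-29.6 -15.5  25.5] grey 53.0
top 66 11 a [-89.4 -84.4 -68.7] b [-10.8   1.6   6.8] grey 16.0
top 74 24 a [-90.3 -80.1 -65. ] b [-15.2   0.2  11. ] grey 10.5
top 82 20 a [-81.6 -74.8 -61.5] b [-23.7   0.1  15.3] grey 20.0
top 90 16 a [-78.2 -70.4 -57.7] b [-24.4  -2.9  10.3] grey 13.5
top 98 18 a [-73.8 -68.9 -50.8] b [-24.3   5.6  10.1] grey 28.5
scene 10 12 a [-78.5 -64.4 -41.5] b [10.6 14.5 17.7] grey 80.0
scene 58 4 a [-78.7 -72.4 -67.1] b [-7.7  1.7 10.4] grey 64.0
scene 66 30 a [-76.1 -67.3 -61.7] b [-17.9  -4.8  11.9] grey 45.0
scene 74 38 a [-77.6 -62.8 -56.1] b [-23.4  -7.4  17.9] grey 55.5
scene 82 30 a [-74.6 -57.1 -52.8] b [-20.9  -2.3  18.7] grey 54.0
scene 90 31 a [-70.8 -54.1 -48.2] b [-19.9 -11.7  18.1] grey 49.0
scene 98 43 a [-64.3 -44.1 -40. ] b [-29.3 -13.2  29.1] grey 35.0
```

Request:
{"op": "drive_tool", "data": {
  "rows": [
    [-1,-0.06,0.01,-0.04,0],
    [-1,-0.06,0.01,-0.04,0],
    [-1,-0.06,0.01,-0.04,0],
    [-1,-0.06,0.01,-0.04,0],
    [-1,-0.03,0,-0.02,0],
    [-1,0,0,0,0]
  ]
}}

```text
time_s: 28.58
ee_pos: [518.5, 58.2, 120.7]
tcp_rot: [-0.0, 0.095, 0.995, 0.0]
contact_force: [-0.6, -0.6, -0.8]
gripper_width: 16.5
gripper_force: 33.5
```

```bash
python3 - <<'E'
from h import *
go(at(-60.5,-1.5,61),2.951)
p=ctrl.observe()['ee_pos']+[0,0,11]-root;print('P a,b,h',p@px,p@py,p@n)
im,d,W=grab('top');V=W-root;a,b,h=V@px,V@py,V@n;g=im.max(2)
m=(g>100)&(h>11)&(h<32)&(a<-45)&(a>-80)&(abs(b)<18);q=np.stack([a,b,h],-1)[m];print('bright pin pts',len(q));print(q.round(0).tolist())
E
```

```text
t 28.57 tcp [518.5  58.2 120.7] shift [-0.039  0.    -0.018] n 0.04 turn 0.001 yaw 2.952 tilt [-0.  0. -1.] F [-0.6 -0.6 -0.8] w 16.5 gf 33.5
P a,b,h -62.55761718744999 -1.513424688895219 61.17267279258034
bright pin pts 0
[]
```

Request:
{"op": "drive_tool", "data": {
  "rows": [
    [-1,-0.03,0,-0.015,0],
    [-1,-0.02,0,0.035,0],
    [-1,-0.02,0,0.035,0],
    [-1,-0.02,0,0.035,0],
    [-1,0,0,0,0]
  ],
  "squeeze": 20
}}

```text
time_s: 29.25
ee_pos: [524.4, 57.7, 119.6]
tcp_rot: [0.001, 0.095, 0.996, 0.0]
contact_force: [-8.0, 1.1, 17.0]
gripper_width: 16.9
gripper_force: 35.0
```

```bash
python3 - <<'E'
from h import *
go(at(-60.5,-1.5,61),2.951)
p=ctrl.observe()['ee_pos']+[0,0,11]-root;print('P a,b,h',p@px,p@py,p@n)
dark()
E
```

```text
t 29.25 tcp [524.4  57.7 119.6] shift [ 0.079 -0.011 -0.039] n 0.08 turn 0.001 yaw 2.952 tilt [ 0.002  0.    -1.   ] F [-8.   1.1 17. ] w 16.9 gf 35.0
P a,b,h -58.00572514665676 -0.9580701528453782 57.343322942468404
top 10 65 a [-94.8 -70.5 -46.7] b [-29.2 -10.5  30.3] grey 53.0
top 18 9 a [-68.8 -61.5 -52. ] b [-13.8 -10.   -4.1] grey 73.0
top 66 14 a [-72.9 -65.  -53.3] b [-16.4   3.3   9.2] grey 23.0
top 74 33 a [-68.  -60.  -46.2] b [-15.3  -1.4   9.8] grey 18.0
top 82 18 a [-60.4 -54.3 -35.1] b [-21.3   6.6  15.5] grey 13.0
top 90 14 a [-55.  -49.1 -38.8] b [-20.6   7.8  11.5] grey 13.5
top 98 19 a [-51.2 -47.6 -35.9] b [-20.4   8.4  21.9] grey 18.0
scene 10 12 a [-78.4 -62.5 -41.2] b [10.9 14.6 17.5] grey 62.0
scene 66 10 a [-57.  -47.6 -43. ] b [-8.9 14.2 18.7] grey 55.5
scene 74 34 a [-61.5 -42.2 -34.6] b [-17.4  -1.7  20.4] grey 48.0
scene 82 33 a [-53.8 -35.8 -31.5] b [-20.7  -8.8  20.6] grey 51.0
scene 90 14 a [-47.9 -34.1 -30.6] b [-12.4 -10.   18.6] grey 36.5
scene 98 7 a [-45.  -36.9 -30.1] b [-24.8 -11.2 -10. ] grey 33.0
```

Request:
{"op": "drive_tool", "data": {
  "rows": [
    [-1,0.02,0,-0.035,0],
    [-1,0,0,0,0],
    [-0.5,0,0,0,0],
    [-0.45,0,0,0,0],
    [-0.4,0,0,0,0],
    [-0.4,0,0,0,0]
  ]
}}

```text
time_s: 30.1
ee_pos: [522.0, 57.5, 117.9]
tcp_rot: [-0.0, 0.095, 0.995, 0.0]
contact_force: [-1.1, 0.0, 0.2]
gripper_width: 25.9
gripper_force: 0.0
```

```bash
python3 - <<'E'
from h import *
go(at(-60.5,-1.5,61),2.951)
p=ctrl.observe()['ee_pos']+[0,0,11]-root;print('P a,b,h',p@px,p@py,p@n)
dark()
E
```

```text
t 30.1 tcp [522.   57.5 117.9] shift [ 0.033  0.    -0.073] n 0.07 turn 0.001 yaw 2.952 tilt [-0.  0. -1.] F [-1.1  0.   0.2] w 25.9 gf 0.0
P a,b,h -60.86004882188763 -1.5212803745852819 56.99646959589113
top 10 52 a [-102.   -73.8  -52.1] b [-28.2 -11.5  27.2] grey 54.0
top 18 5 a [-69.7 -68.5 -57.1] b [-14.  -11.4  -7.5] grey 61.0
top 66 19 a [-71.8 -63.2 -51.7] b [-10.2   0.6  13.1] grey 17.0
top 74 34 a [-66.8 -60.  -47.9] b [-24.3  -1.5  17.9] grey 10.5
top 82 24 a [-66.1 -53.7 -37.2] b [-24.5  11.9  24.4] grey 14.5
top 90 13 a [-58.5 -53.4 -40.1] b [-24.7 -16.4  15.6] grey 17.0
top 98 15 a [-54.4 -49.5 -35.5] b [-20.9  13.7  18.1] grey 53.0
scene 10 12 a [-79.9 -62.7 -43.1] b [10.7 14.3 17.1] grey 59.0
scene 66 21 a [-59.8 -48.8 -43.2] b [-14.8  14.1  22.1] grey 56.0
scene 74 42 a [-67.5 -47.  -35.9] b [-25.7  -2.5  23.7] grey 47.0
scene 82 35 a [-54.9 -37.3 -32.4] b [-26.7 -14.3  24.5] grey 50.0
scene 90 17 a [-52.3 -36.9 -31.4] b [-17.8 -14.5  24.9] grey 35.0
scene 98 14 a [-47.8 -33.2 -31. ] b [-31.1 -14.8  27.4] grey 35.0
```

Request:
{"op": "drive_tool", "data": {
  "rows": [
    [0,0,0,0,0],
    [0.5,0,0,0,0],
    [1,0,0,0,0],
    [1,0,0,0,0],
    [1,0,0,0,0],
    [1,0,0,-0.2,0]
  ]
}}

```text
time_s: 30.95
ee_pos: [521.4, 57.6, 127.7]
tcp_rot: [-0.001, 0.095, 0.995, 0.0]
contact_force: [0.2, 0.0, 0.5]
gripper_width: 85.2
gripper_force: 0.0
```

```bash
cat >> h.py <<'E'
def cap():
    for nm in('top','scene'):
        im,d,W=grab(nm);V=W-root;a,b,h=V@px,V@py,V@n
        m=(h>62)&(h<80)&(a<-38)&(a>-105)&(abs(b)<16)&(im.max(2)<90)
        if m.sum():print(nm,'cap',m.sum(),'a',np.percentile(a[m],[5,50,95]).round(1),'b',np.percentile(b[m],[5,50,95]).round(1),'h',np.median(h[m]))
E
python3 - <<'E'
from h import *
go(at(-60.5,-1.5,61),2.951);cap()
E
```

```text
t 30.95 tcp [521.4  57.6 127.7] shift [0.019 0.001 0.122] n 0.12 turn 0.001 yaw 2.952 tilt [-0.002  0.    -1.   ] F [0.2 0.  0.5] w 85.2 gf 0.0
top cap 36 a [-71.1 -62.5 -54.6] b [-11.7  -3.1   4.2] h 72.73577880789352
scene cap 21 a [-65.9 -58.6 -54.3] b [-8.9 -0.9  6.2] h 70.32618852068254
```

Request:
{"op": "drive_tool", "data": {
  "rows": [
    [1,0,0,-0.3,0],
    [1,0,0,-0.5,0],
    [1,0,0,-0.6,0],
    [1,0,0,-0.6,0],
    [1,0,0,-0.6,0],
    [1,0,0.8,0,0],
    [1,0,0.8,0,0],
    [1,0,0.8,0,0]
  ]
}}

```text
time_s: 32.05
ee_pos: [545.0, 176.6, 259.4]
tcp_rot: [0.001, 0.095, 0.995, 0.0]
contact_force: [0.2, -1.0, -0.5]
gripper_width: 85.2
gripper_force: 0.0
```

```bash
python3 - <<'E'
from h import *
go(at(-60.5,-1.5,61),2.951);cap();cap();pincol()
for nm in('top','scene'):
    im,d,W=grab(nm);V=W-root;a,b,h=V@px,V@py,V@n
    m=(np.hypot(a,b)<27)&(h>60)&(h<95);print(nm,'tube top',np.percentile(h[m],[50,90,98]))
    m=(abs(a+76)<3)&(abs(b)<18)&(h>-3)&(h<14);print('ear tip h',np.median(h[m]),m.sum())
E
```

```text
t 32.05 tcp [545.  176.6 259.4] shift [ 0.039 -2.426  2.756] n 2.76 turn 0.001 yaw 2.952 tilt [ 0.002  0.    -1.   ] F [ 0.2 -1.  -0.5] w 85.2 gf 0.0
top cap 36 a [-71.1 -63.  -54.5] b [-11.4  -2.9   5.9] h 71.73840449432831
scene cap 21 a [-66.8 -57.9 -50.9] b [-9.5 -1.4  5.9] h 70.34486996192068
top cap 35 a [-71.1 -63.1 -54.4] b [-10.2  -3.1   5.1] h 70.36629037093549
scene cap 21 a [-69.9 -59.5 -53.7] b [-9.4 -1.   5.9] h 70.18895629309134
scene 4 7 a -61.2 30.0 b 16.6 2.0
scene 10 10 a -63.7 40.0 b 13.9 6.0
scene 70 21 a -58.5 17.0 b -1.7 18.0
top 4 41 a -60.9 45.0 b -2.8 36.0
top 10 57 a -58.1 45.0 b -3.4 38.0
top 16 16 a -59.5 39.0 b -4.0 24.0
top 40 5 a -58.2 16.0 b -4.6 13.0
top 64 6 a -64.4 19.0 b -3.9 17.0
top 70 16 a -61.8 18.0 b -3.5 19.0
top 76 14 a -62.3 17.0 b -2.3 18.0
top tube top [76.33238692 83.45400843 87.19848425]
ear tip h 7.4412284220749765 14
scene tube top [71.91038772 78.78264455 79.56158726]
ear tip h 7.4443398583920395 3
```

```bash
python3 -c "
from rig import ctrl
print(ctrl.close_job())"
```

```text
the job is handed in; nothing more can be done
None
```

The job is handed in: the sleeve measured fully home with its ear flat on the face, and the pin stands through both holes with its collar on the ear, released and with the arm clear; the verdict isn't known, the pin needed a second straightening after it first leaned over, and the spare look-alike pin was knocked over along the way (tape measure checked unmoved midway; the bit box and sanding block were not re-measured).

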